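# Slide a turned blank into its nest and swing the clamp over it

## Task

Load the nest fixture on the bench: of the two turned discs lying on its plate, slide the one that fits the round nest across the plate with a gentle push of the fingertips, without gripping it or picking it up, until it drops into the nest and lies flat on its floor. Then push the arm of the swing clamp round over the disc as far as it goes, to its stop pin. Leave the other disc and everything else where it is.

Things in the scene. Friction and masses are not known exactly. Their poses are not given: they have to be found in the camera images.
- fixture: blackened steel plate screwed to the bench, 220 (x) by 300 (y) by 24 mm; origin at the centre of its underside, z up, plate top at z = +24 mm. In its middle the round nest: 61 mm wide, 8 mm deep, sharp upright walls, bright ring round it. The clamp's post stands behind the nest at x = +80, y = 0 mm; a stop pin, 10 mm thick, 32 mm high, at x = +52, y = -19 mm. Corner screws are sunk.
- nest (a point): centre of the nest's floor, 8 mm below the plate's top (16 mm above its underside); axes as the fixture's
- clamp_pivot (a point): point on the upright axis of the swing clamp, at half the arm's height, 24 mm above the plate's top; nut and stud there reach 50 mm above the plate's top; axes as the fixture's
- clamp_nose (a point): free end of the clamp arm, 80 mm from the pivot axis, half the arm's height. The arm is a steel strap 28 mm wide with a round end 14 mm past this point; underside 17.5, top 30.5 mm above the plate's top. Under the nose the clamp screw's 16 mm foot reaches down to 11 mm above the plate: 3 mm over the seated disc, but it strikes a disc still on the plate. Hex head 6.5 mm above the arm.
- clamp (a joint): angle q of the clamp arm, rad: 0 at its stop pin, nose over the nest's centre; grows as it swings open (limit 1.95). From the pivot the nose lies at 80 mm times (-cos q, sin q) in the fixture's x, y: at 0 it points to -x, at 1.57 to +y. Starts at 1.4 to 1.85. Stays where it is left; about 1.5 N at the nose moves it.
- blank_58: the disc that fits: turned bright metal, 58 mm across, 16 mm thick, about 0.3 kg, lying flat on the plate; origin at the centre of its underside, z up. In the nest it has 1.5 mm of play all round and stands 8 mm above the plate's top.
- blank_42: the other disc, too small for the nest: same metal and thickness (16 mm) but 42 mm across, lying on the plate; to be left alone. The two lie to the left and right in front of the nest and change places from start to start. Origin at the centre of its underside.
- screw: black M12 socket screw, 57 mm high and 18 mm across, standing on its head on the right rear part of the plate; origin at the centre of its underside
- step_block: black stepped packing block, 32 by 60 by 50 mm, on the bench to the right of and in front of the fixture
- indicator: dial indicator lying on its back, 127 by 62 by 21 mm, on the bench to the left of the fixture
There are look-alikes about, which are no part of the job. What is shaped like the blank_58 but orange, purple or turquoise is not meant.

How it is judged:
On the way, in this order (a step that is already met when the one before it is completed fails the run):
1. the 58 mm disc lies flat on the floor of the nest, the clamp arm still swung clear (horizontal distance between blank_58 and nest below 0.004 m and z of blank_58 in the frame of nest below 0.0015 m and angle between blank_58's own z axis and vertical below 0.04 rad and value of joint clamp above 0.9 rad), for 0.2 s.
2. the clamp arm has been pushed round over the seated disc to its stop (value of joint clamp below 0.1 rad and horizontal distance between blank_58 and nest below 0.004 m and z of blank_58 in the frame of nest below 0.0015 m), for 0.2 s.
At the end, for the whole second after the job is handed in: The 58 mm disc is at rest in the nest, within 4 mm of its centre, flat (under 0.04 rad) with its underside within 1.5 mm of the nest's floor; the clamp arm is within 0.1 rad of its stop over the disc; the 42 mm disc lies flat within 15 mm of where it was (all of step 2 and angle between blank_58's own z axis and vertical below 0.04 rad and linear speed of blank_58 below 0.01 m/s and distance of blank_42 from where it was at the start of the episode below 0.015 m and angle between blank_42's own z axis and vertical below 0.05 rad); the robot touches nothing.
It fails at once if the disc was lifted more than 5 mm off the plate or tipped up (z of blank_58 in the frame of nest above 0.013 m or angle between blank_58's own z axis and vertical above 0.5 rad).
It fails at once if the disc was gripped or pushed roughly (over 35 N from the fingers) (contact force between the fingers and blank_58 above 35 N).
It fails at once if the other disc was pushed away, lifted or tipped (distance of blank_42 from where it was at the start of the episode above 0.015 m or angle between blank_42's own z axis and vertical above 0.3 rad).
It fails at once if a bystander was shifted or knocked over (distance of any of screw, step_block, indicator from where it was at the start of the episode above 0.02 m or angle between screw's own z axis and vertical above 0.5 rad).
It also fails if it takes over 42 s, if anything falls off the work surface, if the arm or the gripper's body presses on something with over 40 N, if the wrist force passes 120 N, or if a joint passes its speed limit or range.

## Robot

A 6-joint arm with a two-finger parallel gripper is mounted at the origin on the work surface; the furniture and walls round the work are solid. World frame = base frame: x ahead of the robot, y to its left, z up, the work surface at z = 0. Lengths are in m, angles in rad, forces in N, time in s.
With the tool pointing down it reaches from about 0.35 to 0.875 m from the base axis. Payload 4.2 kg.
Tool frame: the origin (TCP) lies midway between the tips of the shut fingers; the grasp point (between the pads) lies 19 mm behind it; z points along the fingers, y is the direction in which the jaws open and shut (so a half turn about z gives the same grasp; the last joint's range is limited). The gripper opens to 85 mm and grips with 20 to 120 N. Pads are 22 mm wide; open, the fingers measure 114 mm over their backs; the gripper's body (76 mm by 85 mm) begins 54 mm behind the grasp point. The pads swing forward as they close: fully open they stand 13 mm farther back than shut.
Start: joints at [1.566, 0.385, 0.008, 0, -1.194, -0.259], TCP at [0.163, 0.603, 0.199] pointing down, gripper open.
Joint ranges: [-3.14, 3.14], [-1.21, 2.06], [-1.07, 1.41], [-3.16, 2.05], [-2.99, -0.16], [-3.1, 3.1]. Speed limits (rad/s): [2.79, 2.79, 3.14, 3.14, 3.14, 3.14].

## Interface

Orientations are given as a rotation vector (axis times angle).
In Python, from workcell import ctrl gives the robot as it stands.
- The arm moves only by the tool apply_moves, never from a script. Its arguments are lists of equal length, an entry for each row: "travel": the shift along the tool's x, y, z in mm, a list of three; "twist": the turn about the tool's z in degrees; "jaw": the closure, from 0 (fully open) to 1 (shut). A call has 1 to 12 rows; each row is the pose to reach, as a shift and turn from the pose commanded when the call began, along the tool's axes at that moment; what a row does not reach only later rows make up. A row lasts 1/8 s, in which the tool goes at most 62.5 mm and 10.7 degrees, less where a joint would pass 70% of its speed; a pose out of reach is approached as far as the arm can. A call with a gripper value outside its range is refused whole. The fingers move at their own pace and stop on an object; "grip_force" is the grip in N (left out, the last holds). Time passes only in rows, so rows that repeat a pose let the fingers close. It gives the time, the measured TCP pose, the force and the opening at its end, in the units of the state.
- ctrl.state(): the state, without advancing time (a new reading comes with each control period).
- ctrl.camera(name): name is "scene" or "top"; returns the picture (480x640x3 uint8, red, green, blue); there is no depth.
- ctrl.camera_params(name): a dict with "vfov" (degrees; the focal length in pixels is half the picture's height over the tangent of half this angle, whatever the lens; pixels are square), "cx", "cy" (the principal point, pixels), "world_to_cam" (4x4, takes a point from world to camera coordinates). Camera axes: x right, y down, z forward; pixel columns grow to the right and rows downward; lengths in m; the calibration is good to about 2 mm. A picture is of the moment at which its call begins. camera_params takes no time and is no camera call.
- ctrl.close_job(): hands the job in, once; it reports no verdict.
The state is a dict: "clock": time; "joints": joint angles; "dq": joint speeds; "joint_torque": joint torques, N m; "tool_pos": TCP position; "eef_rot": TCP orientation; "ft_force": force on the tool from outside, world axes, zero at the start; "ft_torque": the same for the moment, N m; "opening": finger opening in m.
Only numpy, scipy, OpenCV 4.12 (cv2) and the standard library are available. Lean on these libraries where they do the work, as an engineer would, in place of code of your own. Each camera call takes 0.05 s, during which the arm holds its last target.

## Working session

There is one attempt and no reset: what is moved stays moved. The work goes in short steps, Python scripts to look and compute and a tool call to move; the robot and the scene stay as the last step left them, time stands still between calls to the robot, and variables do not carry over. Pictures are saved under pics/ and viewed, and the job is handed in when it is done.

Besides the shell and the picture viewer there is one more tool, called after "Call:" by a JSON object that holds its "fn" and its "kwargs", one argument or row to a line. apply_moves: Moves the arm, as the interface text tells. Its arguments: {"type":"object","properties":{"travel":{"type":"array","items":{"type":"array","items":{"type":"number"}}},"twist":{"type":"array","items":{"type":"number"}},"jaw":{"type":"array","items":{"type":"number"}},"grip_force":{"type":"number"}},"required":["travel","twist","jaw"]}

```bash
ls; mkdir -p pics; python3 - <<'E'
from workcell import ctrl
import cv2,json
s=ctrl.state();print({k:s[k] for k in s})
for n in("scene","top"):
    im=ctrl.camera(n);cv2.imwrite(f"pics/{n}0.png",im[:,:,::-1]);p=ctrl.camera_params(n);print(n,p)
E
```

```text
pics
{'clock': 0.0, 'joints': array([ 1.56558621e+00,  3.85576561e-01,  6.58775711e-03, -5.19659168e-04,
       -1.19398843e+00, -2.58597049e-01]), 'dq': array([ 0.00189237, -0.00044529, -0.00012702,  0.00058087,  0.00034417,
        0.0006961 ]), 'joint_torque': array([-4.81092920e-04, -3.92287624e+01,  1.88404083e+01,  4.18632209e+00,
       -4.59770745e-03,  4.38900244e-06]), 'tool_pos': array([0.16278308, 0.6027338 , 0.19799162]), 'eef_rot': array([ 3.11205792e+00, -4.13192529e-01, -3.19515282e-04]), 'ft_force': array([-0.30511163,  0.05895121,  0.04349576]), 'ft_torque': array([-0.02286747, -0.04261978,  0.04063463]), 'opening': 0.08528241798736778}
scene {'vfov': 44.71445336600766, 'cx': 311.8599645765247, 'cy': 247.71274217749524, 'world_to_cam': array([[ 0.58196443, -0.81313211,  0.01155732, -0.36744043],
       [-0.6002625 , -0.43911345, -0.6684791 ,  0.36255398],
       [ 0.5486368 ,  0.38209364, -0.74364112,  1.13788484],
       [ 0.        ,  0.        ,  0.        ,  1.        ]])}
top {'vfov': 54.92264201219564, 'cx': 321.86212298414006, 'cy': 245.53884069617567, 'world_to_cam': array([[-0.01828617, -0.99978623,  0.00964922, -0.03760388],
       [-0.99766576,  0.01761063, -0.0659765 ,  0.54638616],
       [ 0.06579246, -0.01083316, -0.99777452,  0.97065318],
       [ 0.        ,  0.        ,  0.        ,  1.        ]])}
```

View pics/top0.png

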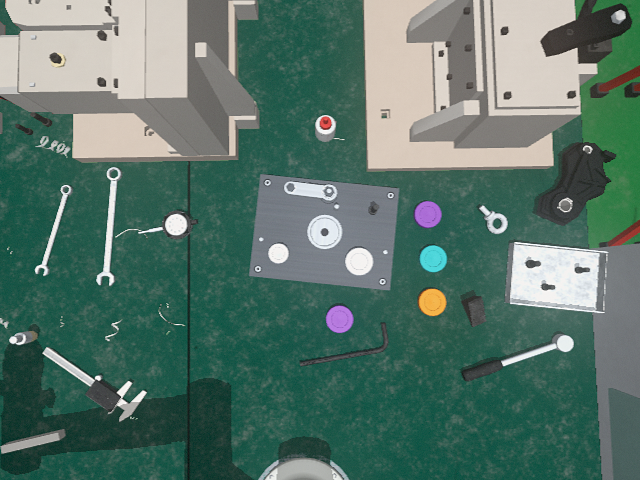

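View pics/scene0.png

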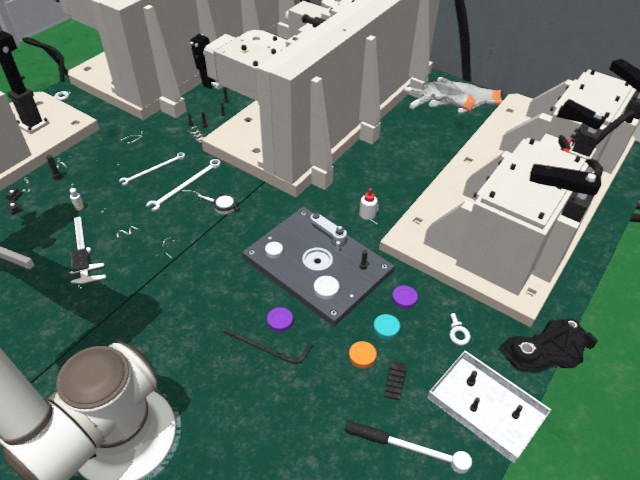

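```bash
cat > h.py <<'E'
import numpy as np,cv2
from workcell import ctrl
P={n:ctrl.camera_params(n) for n in("scene","top")}
def ray(n,u,v):
    p=P[n];f=240/np.tan(np.radians(p["vfov"]/2));T=p["world_to_cam"];R=T[:3,:3];t=T[:3,3]
    return -R.T@t, R.T@np.array([(u-p["cx"])/f,(v-p["cy"])/f,1])
def onz(n,u,v,z):
    c,d=ray(n,u,v);return c+d*(z-c[2])/d[2]
def proj(n,X):
    p=P[n];f=240/np.tan(np.radians(p["vfov"]/2));q=p["world_to_cam"]@np.append(X,1)
    return np.array([p["cx"]+f*q[0]/q[2],p["cy"]+f*q[1]/q[2]])
def crop(n,im,x0,y0,x1,y1,s,out):
    cv2.imwrite("pics/"+out,cv2.resize(im[y0:y1,x0:x1,::-1],None,fx=s,fy=s,interpolation=cv2.INTER_CUBIC))
E
python3 - <<'E'
from h import *
im=cv2.imread("pics/top0.png")[:,:,::-1];crop("top",im,240,165,410,300,4.5,"topc0.png")
im=cv2.imread("pics/scene0.png")[:,:,::-1];crop("scene",im,235,200,400,325,4.7,"scenec0.png")
E
```

```text
(no output)
```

View pics/topc0.png

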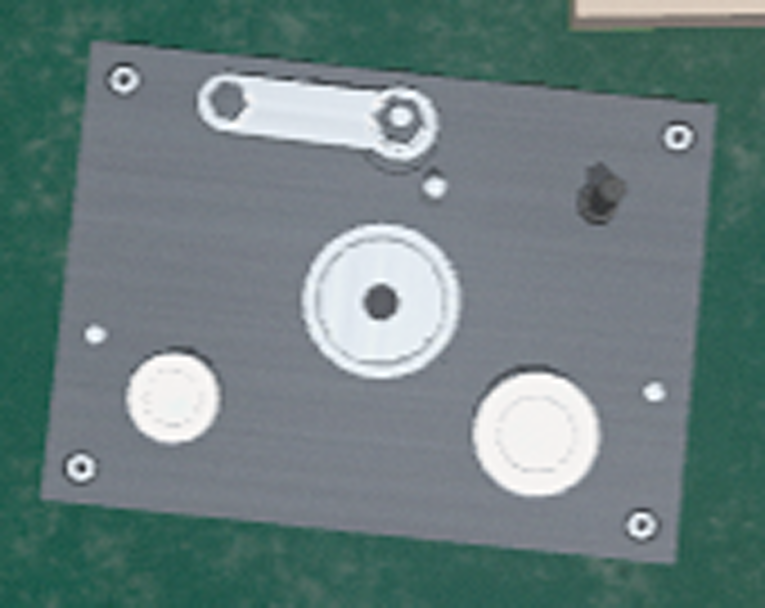

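View pics/scenec0.png

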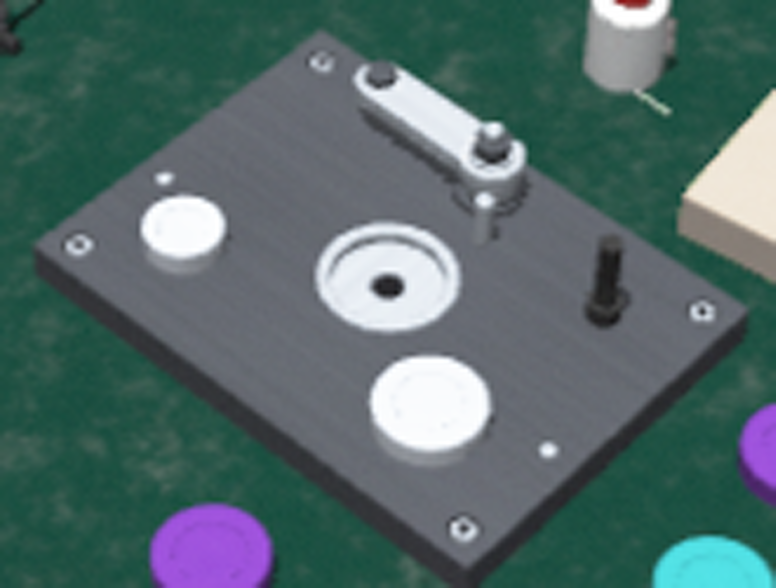

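The top view shows a bright disc on the right at (359,261), about 27 px across, and a smaller one on the left at (278,253), about 20 px. The nest is at (324,232), and the clamp arm runs from about (328,191) to (290,187). The purple, turquoise and orange discs at (428,214), (433,259), (432,302) and (339,319) are look-alikes off the plate. Only the right-hand disc fits the description of bright metal, 58 mm, on the plate. I'll measure it to confirm.

```bash
cat > meas.py <<'E'
from h import *
def fit(n,im,zs,thr=200,amin=6):
    # bright blobs on plate; zs: height per blob
    hsv=cv2.cvtColor(im,cv2.COLOR_RGB2GRAY)
    S=8;g=cv2.resize(hsv,None,fx=S,fy=S,interpolation=cv2.INTER_LINEAR)
    m=(g>thr).astype(np.uint8)
    cs,_=cv2.findContours(m,cv2.RETR_EXTERNAL,cv2.CHAIN_APPROX_NONE)
    out=[]
    for c in cs:
        a=cv2.contourArea(c)/S/S
        if a<amin: continue
        c=(c[:,0,:]+.5)/S-.5
        out.append((a,c))
    return out
E
python3 - <<'E'
from meas import *
for n,box in(("top",(245,170,405,295)),("scene",(240,203,400,325))):
    im=cv2.imread(f"pics/{n}0.png")[:,:,::-1].copy()
    for thr in (150,185):
      for a,c in fit(n,im,0,thr):
        m=c.mean(0)
        if not(box[0]<m[0]<box[2] and box[1]<m[1]<box[3]): continue
        for z in (0.024,0.040):
            w=np.array([onz(n,u,v,z)[:2] for u,v in c[::4]]).astype(np.float32)
            (x,y),r=cv2.minEnclosingCircle(w);e=cv2.fitEllipse(w*1000) if len(w)>5 else None
            print(n,thr,"a%.0f px %.1f %.1f z%.3f"%(a,*m,z),"circ %.4f %.4f d%.1f"%(x,y,2000*r),"ell",np.round(e[0],1),np.round(e[1],1))
E
```

```text
top 150 a27 px 382.1 281.3 z0.024 circ 0.4674 -0.1735 d13.7 ell [ 467.1 -173.6] [11.9 13.1]
top 150 a27 px 382.1 281.3 z0.040 circ 0.4676 -0.1713 d13.5 ell [ 467.3 -171.4] [11.7 12.9]
top 150 a28 px 257.6 268.5 z0.024 circ 0.4988 0.0899 d13.7 ell [499.   89.8] [12.3 12.9]
top 150 a28 px 257.6 268.5 z0.040 circ 0.4985 0.0878 d13.5 ell [498.7  87.7] [12.1 12.7]
top 150 a17 px 385.0 251.7 z0.024 circ 0.5300 -0.1816 d11.2 ell [ 529.8 -181.5] [ 9.3 10.8]
top 150 a17 px 385.0 251.7 z0.040 circ 0.5292 -0.1792 d11.0 ell [ 529.  -179.1] [ 9.2 10.6]
top 150 a628 px 358.9 261.2 z0.024 circ 0.5107 -0.1252 d61.8 ell [ 510.5 -125.3] [59.4 61. ]
top 150 a628 px 358.9 261.2 z0.040 circ 0.5102 -0.1237 d60.8 ell [ 510.  -123.8] [58.4 60. ]
top 150 a334 px 278.0 253.1 z0.024 circ 0.5311 0.0460 d45.2 ell [530.8  46.1] [43.2 44.5]
top 150 a334 px 278.0 253.1 z0.040 circ 0.5303 0.0447 d44.4 ell [530.   44.8] [42.5 43.8]
top 150 a15 px 260.7 238.9 z0.024 circ 0.5613 0.0822 d10.6 ell [561.8  82.5] [ 8.9 10.3]
top 150 a15 px 260.7 238.9 z0.040 circ 0.5600 0.0802 d10.4 ell [560.5  80.5] [ 8.8 10.1]
top 150 a9
[... 5519 characters left out ...]
circ 0.5751 -0.0555 d73.9 ell [575.  -55.5] [72.  72.7]
scene 185 a529 px 317.1 258.5 z0.040 circ 0.5636 -0.0633 d72.8 ell [563.6 -63.3] [71.  71.6]
scene 185 a179 px 273.4 247.8 z0.024 circ 0.5396 0.0509 d44.5 ell [539.7  51. ] [42.8 43.3]
scene 185 a179 px 273.4 247.8 z0.040 circ 0.5287 0.0416 d43.8 ell [528.8  41.6] [42.2 42.7]
scene 185 a6 px 337.6 242.2 z0.024 circ 0.6488 -0.0662 d9.3 ell [648.7 -66. ] [7.8 9.1]
scene 185 a6 px 337.6 242.2 z0.040 circ 0.6362 -0.0738 d9.2 ell [636.1 -73.6] [7.7 8.9]
scene 185 a240 px 329.8 226.5 z0.024 circ 0.6837 -0.0123 d111.9 ell [682.6 -15.6] [ 33.2 112.2]
scene 185 a240 px 329.8 226.5 z0.040 circ 0.6706 -0.0207 d110.2 ell [669.5 -23.9] [ 32.7 110.5]
```

```bash
cat >> h.py <<'E'
from scipy.spatial.transform import Rotation as Ro
def plan(*pts,ang=None):
    """world points (m) -> travel mm from present pose; ang: wanted world heading of tool x (deg)"""
    s=ctrl.state();R=Ro.from_rotvec(s["eef_rot"]).as_matrix();x=np.degrees(np.arctan2(R[1,0],R[0,0]))
    print("t %.2f pos"%s["clock"],np.round(s["tool_pos"]*1000,1),"xhead %.1f"%x,"F",np.round(s["ft_force"],1),"open %.3f"%s["opening"])
    for p in pts: print(p,"->",np.round(R.T@(np.array(p)-s["tool_pos"])*1000,1))
    if ang is not None: print("twist",-((ang-x+180)%360-180))
E
python3 -c "
from h import *
plan((.42,.3,.2),(.45,.05,.2),(.469,-.169,.12),(.469,-.169,.09),ang=-132.8)"
```

```text
t 0.10 pos [162.8 602.8 198.1] xhead -15.1 F [-1.   0.3 -0.4] open 0.086
(0.42, 0.3, 0.2) -> [327.3 225.3  -1.4]
(0.45, 0.05, 0.2) -> [421.5 458.8  -0.9]
(0.469, -0.169, 0.12) -> [497.  665.1  79.5]
(0.469, -0.169, 0.09) -> [497.  665.  109.5]
twist 117.67889272499637
```

Call:
{"fn": "apply_moves", "kwargs": {
  "travel": [
    [47, 32, 0],
    [94, 64, 0],
    [140, 97, 0],
    [187, 129, 0],
    [234, 161, 0],
    [281, 193, 0],
    [327, 225, 0],
    [351, 283, 0],
    [374, 342, 0],
    [398, 400, 0],
    [421, 458, 0],
    [442, 514, 0]
  ],
  "twist": [9, 18, 27, 36, 45, 54, 63, 72, 81, 90, 99, 108],
  "jaw": [0.58, 0.58, 0.58, 0.58, 0.58, 0.58, 0.58, 0.58, 0.58, 0.58, 0.58, 0.58],
  "grip_force": 20
}}

```text
clock: 1.6
tool_pos: [0.4553, -0.0101, 0.1991]
eef_rot: [-1.489, 2.766, 0.0]
ft_force: [0.5, 0.5, 0.5]
opening: 0.0357
```

```bash
python3 -c "
from h import *
plan((.469,-.169,.10),(.469,-.169,.06),ang=-132.8)"
```

```text
t 1.60 pos [455.3 -10.1 199.1] xhead -123.4 F [0.5 0.5 0.5] open 0.036
(0.469, -0.169, 0.1) -> [125.1 -98.9  99. ]
(0.469, -0.169, 0.06) -> [125.2 -98.9 139. ]
twist 9.404498861175739
```

Call:
{"fn": "apply_moves", "kwargs": {
  "travel": [
    [42, -33, 0],
    [83, -66, 0],
    [125, -99, 20],
    [125, -99, 70],
    [125, -99, 120],
    [125, -99, 145],
    [125, -99, 145],
    [125, -99, 145]
  ],
  "twist": [5, 9.4, 9.4, 9.4, 9.4, 9.4, 9.4, 9.4],
  "jaw": [0.58, 0.58, 0.58, 0.58, 0.58, 0.58, 0.58, 0.58]
}}

```text
clock: 2.6
tool_pos: [0.4712, -0.167, 0.0551]
eef_rot: [-1.265, 2.874, -0.002]
ft_force: [-0.8, 0.3, -0.7]
opening: 0.036
```

```bash
python3 - <<'E'
from h import *
plan((.469,-.169,.027),ang=-132.8)
im=ctrl.camera("top");cv2.imwrite("pics/top1.png",im[:,:,::-1]);crop("top",im,240,165,410,300,4.5,"topc1.png")
im=ctrl.camera("scene");crop("scene",im,235,190,400,325,4.4,"scenec1.png")
E
```

```text
t 2.60 pos [ 471.2 -167.    55.1] xhead -132.5 F [-0.8  0.3 -0.7] open 0.036
(0.469, -0.169, 0.027) -> [ 3.   0.3 28.1]
twist 0.314982951775562
```

View pics/topc1.png

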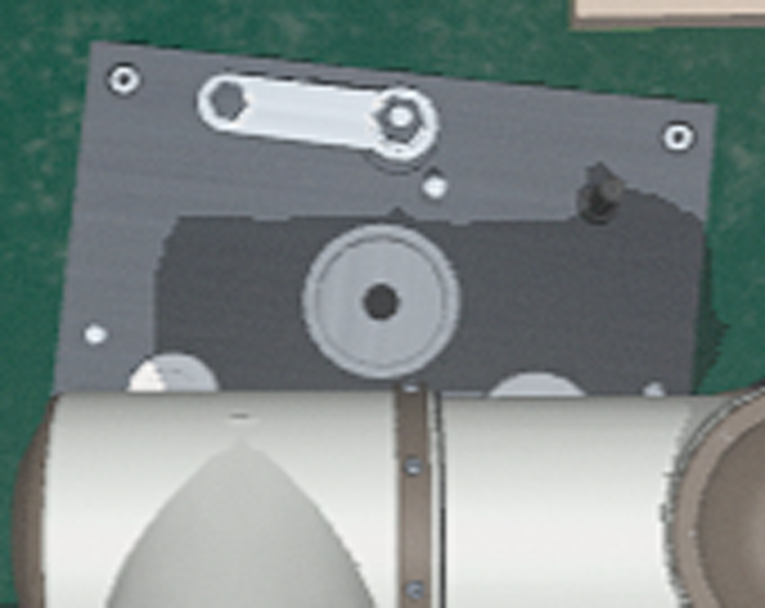

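View pics/scenec1.png

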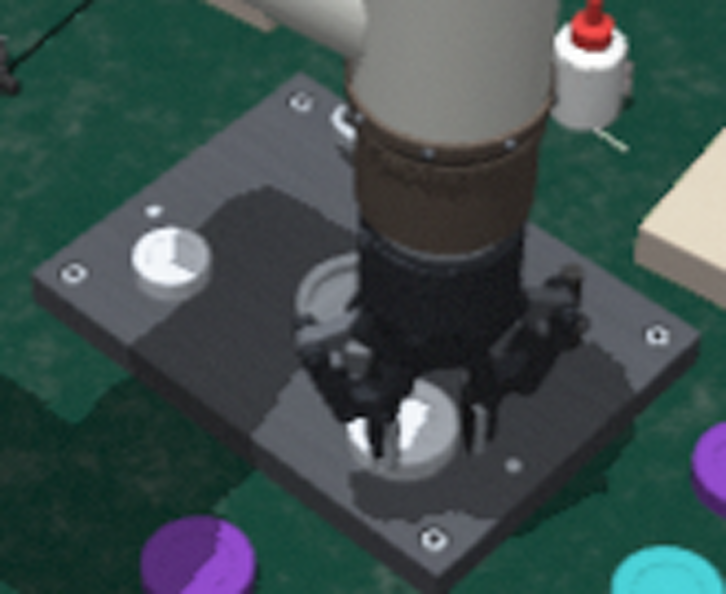

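```bash
python3 - <<'E'
from h import *
print(proj("scene",[.4712,-.167,.0551]),proj("scene",[.4712,-.167,.024]))
s=ctrl.state();R=Ro.from_rotvec(s["eef_rot"]).as_matrix()
for y in(-.018,-.032,.018,.032): print(y,proj("scene",s["tool_pos"]+R@[0,y,0]))
E
```

```text
[331.38161186 300.21298052] [330.87868727 308.51649954]
-0.018 [339.31705498 298.66596457]
-0.032 [345.44124557 297.65555698]
0.018 [323.48082091 301.27872634]
0.032 [317.28769364 302.30050753]
```

```bash
python3 - <<'E'
from h import *
im=ctrl.camera("scene");cv2.imwrite("pics/scene1b.png",im[:,:,::-1])
im=cv2.convertScaleAbs(im,alpha=1.8,beta=10);crop("scene",im,295,245,365,315,8.5,"scenec1b.png")
E
```

```text
(no output)
```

View pics/scenec1b.png

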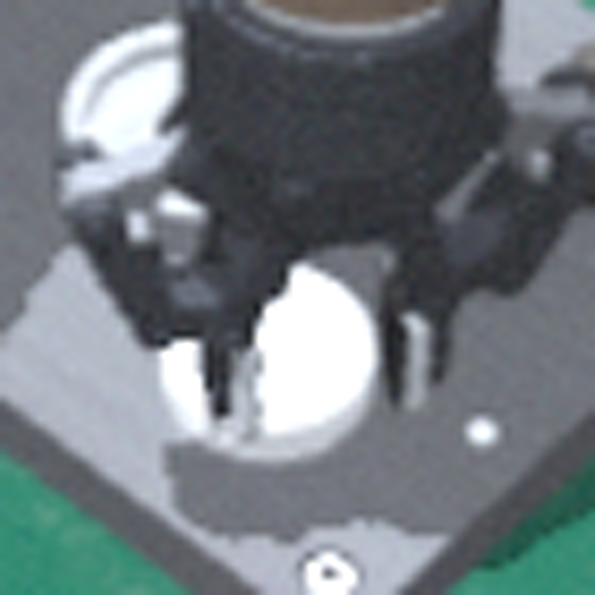

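```bash
python3 - <<'E'
from h import *
for z in(.055,.06,.065,.075): print(z,onz("scene",332.5,295,z))
# disc trailing edge px expected
print(proj("scene",[.5095-.029*.679,-.1253-.029*.734,.024]),proj("scene",[.5095-.029*.679,-.1253-.029*.734,.04]))
E
```

```text
0.055 [ 0.48468671 -0.16082115  0.055     ]
0.06 [ 0.48142251 -0.16281353  0.06      ]
0.065 [ 0.47815831 -0.16480592  0.065     ]
0.075 [ 0.47162991 -0.16879068  0.075     ]
[328.09562617 298.87943887] [328.32356826 294.61528485]
```

Call:
{"fn": "apply_moves", "kwargs": {
  "travel": [
    [10, 0, 0],
    [18, 0, 0],
    [18, 0, 10],
    [18, 0, 20],
    [18, 0, 22],
    [18, 0, 22],
    [18, 0, 22]
  ],
  "twist": [0, 0, 0, 0, 0, 0, 0],
  "jaw": [0.58, 0.58, 0.58, 0.58, 0.58, 0.58, 0.58]
}}

```text
clock: 3.62
tool_pos: [0.4584, -0.1801, 0.0322]
eef_rot: [-1.265, 2.875, -0.0]
ft_force: [0.2, -0.0, -0.2]
opening: 0.0354
```

```bash
python3 - <<'E'
from h import *
plan((.469,-.169,.027),ang=-132.8)
im=ctrl.camera("scene");cv2.imwrite("pics/scene2.png",im[:,:,::-1])
im=cv2.convertScaleAbs(im,alpha=1.8,beta=10);crop("scene",im,295,245,365,315,8.5,"scenec2.png")
s=ctrl.state();R=Ro.from_rotvec(s["eef_rot"]).as_matrix()
for x in(-.011,.011):
  for y in(-.032,-.018,.018,.032): 
    p=proj("scene",s["tool_pos"]+R@[x,y,0]);print(x,y,p,(p-[295,245])*8.5)
E
```

```text
t 3.62 pos [ 458.4 -180.1   32.2] xhead -132.5 F [ 0.2 -0.  -0.2] open 0.035
(0.469, -0.169, 0.027) -> [-15.3  -0.3   5.2]
twist 0.30350781562412976
-0.011 -0.032 [345.39606604 306.66063539] [428.36656131 524.11540079]
-0.011 -0.018 [339.32995729 307.66692986] [376.80463698 532.66890379]
-0.011 0.018 [323.64387374 310.26906243] [243.47292678 554.78703068]
-0.011 0.032 [317.50945046 311.28668946] [191.33032894 563.43686044]
0.011 -0.032 [347.81435119 314.55108136] [448.92198512 591.18419158]
0.011 -0.018 [341.6847085  315.58103299] [396.82002224 599.93878045]
0.011 0.018 [325.83334929 318.24450525] [262.08346895 622.57829467]
0.011 0.032 [319.63390411 319.28618566] [209.38818496 631.43257809]
```

View pics/scenec2.png

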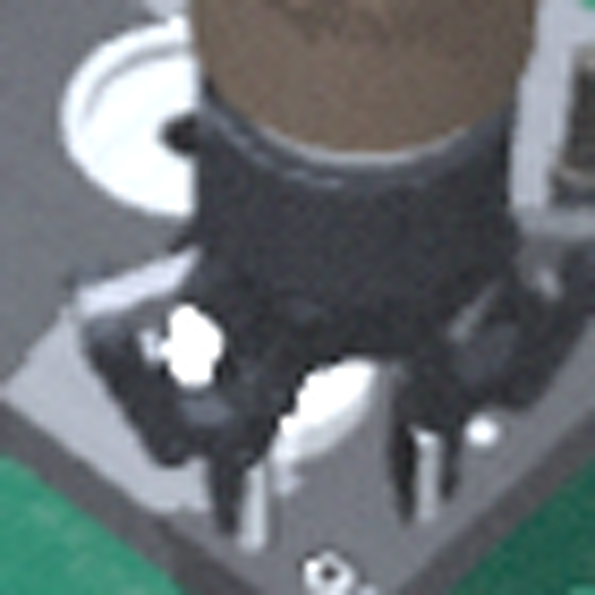

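Call:
{"fn": "apply_moves", "kwargs": {
  "travel": [
    [0, 0, 2],
    [0, 0, 4],
    [0, 0, 6],
    [0, 0, 6],
    [0, 0, 6]
  ],
  "twist": [0, 0, 0, 0, 0],
  "jaw": [0.58, 0.58, 0.58, 0.58, 0.58]
}}

```text
clock: 4.3
tool_pos: [0.4582, -0.1802, 0.0261]
eef_rot: [-1.265, 2.876, -0.0]
ft_force: [-0.5, -0.2, -0.2]
opening: 0.0359
```

```bash
python3 - <<'E'
from h import *
plan((.469,-.169,.027),ang=-132.8)
im=ctrl.camera("scene");cv2.imwrite("pics/scene3.png",im[:,:,::-1])
im=cv2.convertScaleAbs(im,alpha=1.8,beta=10);crop("scene",im,310,265,370,325,10,"scenec3.png")
E
```

```text
t 4.30 pos [ 458.2 -180.2   26.1] xhead -132.5 F [-0.5 -0.2 -0.2] open 0.036
(0.469, -0.169, 0.027) -> [-15.5  -0.5  -0.9]
twist 0.28761508483333387
```

View pics/scenec3.png

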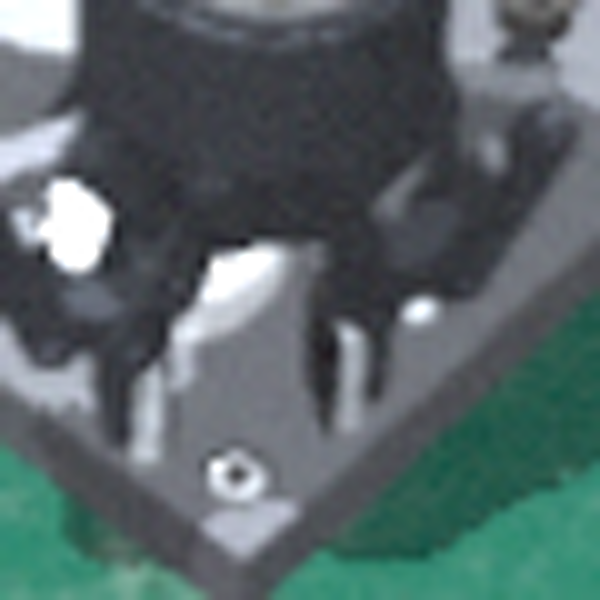

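```bash
python3 - <<'E'
from h import *
s=ctrl.state();R=Ro.from_rotvec(s["eef_rot"]).as_matrix()
for uv in((324.5,311),(344.5,308),(342.5,308),(322,309.5)):
  for z in(.024,.028,.032,.036): print(uv,z,np.round(R.T@(onz("scene",*uv,z)-s["tool_pos"])*1000,1))
E
```

```text
(324.5, 311) 0.024 [-14.7  14.9   2.2]
(324.5, 311) 0.028 [-11.9  15.6  -1.8]
(324.5, 311) 0.032 [-9.1 16.4 -5.8]
(324.5, 311) 0.036 [-6.3 17.1 -9.8]
(344.5, 308) 0.024 [-13.8 -31.2   2.2]
(344.5, 308) 0.028 [-11.  -30.3  -1.8]
(344.5, 308) 0.032 [ -8.3 -29.3  -5.8]
(344.5, 308) 0.036 [ -5.5 -28.4  -9.8]
(342.5, 308) 0.024 [-14.7 -26.8   2.2]
(342.5, 308) 0.028 [-11.9 -25.9  -1.8]
(342.5, 308) 0.032 [ -9.1 -25.   -5.8]
(342.5, 308) 0.036 [ -6.4 -24.1  -9.8]
(322, 309.5) 0.024 [-19.8  19.5   2.2]
(322, 309.5) 0.028 [-17.   20.2  -1.8]
(322, 309.5) 0.032 [-14.2  20.9  -5.8]
(322, 309.5) 0.036 [-11.4  21.7  -9.8]
```

Call:
{"fn": "apply_moves", "kwargs": {
  "travel": [
    [0, 0, 1],
    [0, 0, 2],
    [0, 0, 2]
  ],
  "twist": [0, 0, 0],
  "jaw": [0.58, 0.58, 0.58]
}}

```text
clock: 4.72
tool_pos: [0.458, -0.1802, 0.024]
eef_rot: [1.265, -2.876, -0.0]
ft_force: [0.7, -0.8, 0.2]
opening: 0.0359
```

Call:
{"fn": "apply_moves", "kwargs": {
  "travel": [
    [0, 0, 1],
    [0, 0, 2],
    [0, 0, 2]
  ],
  "twist": [0, 0, 0],
  "jaw": [0.58, 0.58, 0.58]
}}

```text
clock: 5.1
tool_pos: [0.458, -0.1801, 0.022]
eef_rot: [1.265, -2.875, -0.0]
ft_force: [-0.4, 0.7, 0.2]
opening: 0.0363
```

Call:
{"fn": "apply_moves", "kwargs": {
  "travel": [
    [0, 0, 1],
    [0, 0, 2],
    [0, 0, 2]
  ],
  "twist": [0, 0, 0],
  "jaw": [0.58, 0.58, 0.58]
}}

```text
clock: 5.48
tool_pos: [0.458, -0.1802, 0.02]
eef_rot: [1.265, -2.876, -0.0]
ft_force: [0.2, 0.0, 0.3]
opening: 0.0359
```

```bash
python3 - <<'E'
from h import *
plan((.469,-.169,.027),ang=-132.8)
im=ctrl.camera("scene");cv2.imwrite("pics/scene4.png",im[:,:,::-1])
im=cv2.convertScaleAbs(im,alpha=1.8,beta=10);crop("scene",im,310,265,370,325,10,"scenec4.png")
E
```

```text
t 5.47 pos [ 458.  -180.2   20. ] xhead -132.5 F [0.2 0.  0.3] open 0.036
(0.469, -0.169, 0.027) -> [-15.6  -0.6  -7. ]
twist 0.28445956638663006
```

View pics/scenec4.png

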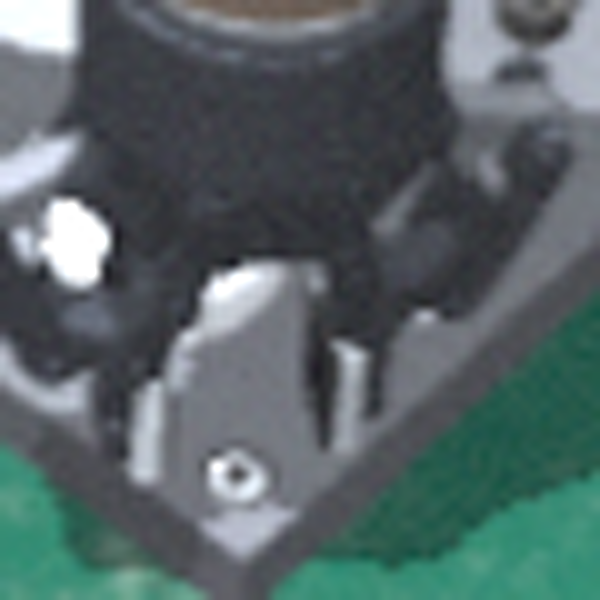

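Call:
{"fn": "apply_moves", "kwargs": {
  "travel": [
    [0, 0, 1],
    [0, 0, 2],
    [0, 0, 2]
  ],
  "twist": [0, 0, 0],
  "jaw": [0.58, 0.58, 0.58]
}}

```text
clock: 5.9
tool_pos: [0.458, -0.1801, 0.018]
eef_rot: [1.265, -2.876, -0.0]
ft_force: [-0.4, 0.6, -0.4]
opening: 0.036
```

Call:
{"fn": "apply_moves", "kwargs": {
  "travel": [
    [0, 0, 1],
    [0, 0, 1]
  ],
  "twist": [0, 0],
  "jaw": [0.58, 0.58]
}}

```text
clock: 6.15
tool_pos: [0.458, -0.1801, 0.017]
eef_rot: [1.265, -2.876, -0.0]
ft_force: [0.5, -0.8, 0.4]
opening: 0.0359
```

Call:
{"fn": "apply_moves", "kwargs": {
  "travel": [
    [0, 0, 1],
    [0, 0, 1]
  ],
  "twist": [0, 0],
  "jaw": [0.58, 0.58]
}}

```text
clock: 6.4
tool_pos: [0.458, -0.1802, 0.016]
eef_rot: [1.265, -2.876, -0.0]
ft_force: [-0.8, -0.4, -0.3]
opening: 0.0359
```

Call:
{"fn": "apply_moves", "kwargs": {
  "travel": [
    [0, 0, -10],
    [0, 0, -20],
    [-10, 0, -20],
    [-20, 0, -20],
    [-20, 0, -14],
    [-20, 0, -12],
    [-20, 0, -12],
    [-20, 0, -12]
  ],
  "twist": [0, 0, 0, 0, 0, 0, 0, 0],
  "jaw": [0.58, 0.72, 0.72, 0.72, 0.72, 0.72, 0.72, 0.72]
}}

```text
clock: 7.4
tool_pos: [0.4715, -0.1656, 0.028]
eef_rot: [1.264, -2.876, -0.0]
ft_force: [-0.3, 0.3, 0.2]
opening: 0.0239
```

```bash
python3 - <<'E'
from h import *
plan((.469,-.169,.027),ang=-132.8)
im=ctrl.camera("scene");cv2.imwrite("pics/scene5.png",im[:,:,::-1])
im=cv2.convertScaleAbs(im,alpha=1.8,beta=10);crop("scene",im,300,255,360,315,10,"scenec5.png")
s=ctrl.state();R=Ro.from_rotvec(s["eef_rot"]).as_matrix()
for x in(-.011,.011):
  for y in(-.025,-.012,.012,.025): 
    p=proj("scene",s["tool_pos"]+R@[x,y,0]);print(x,y,(p-[300,255])*10)
E
```

```text
t 7.40 pos [ 471.5 -165.6   28. ] xhead -132.5 F [-0.3  0.3  0.2] open 0.024
(0.469, -0.169, 0.027) -> [ 4.2 -0.5  1. ]
twist 0.2724279725688632
-0.011 -0.025 [401.30173824 464.04698005]
-0.011 -0.012 [345.53254923 473.17075357]
-0.011 0.012 [242.15187432 490.08371001]
-0.011 0.025 [185.92406323 499.28251357]
0.011 -0.025 [424.58854908 541.46506308]
0.011 -0.012 [368.24068955 550.80150145]
0.011 0.012 [263.78262198 568.10945809]
0.011 0.025 [206.96626445 577.52352324]
```

View pics/scenec5.png

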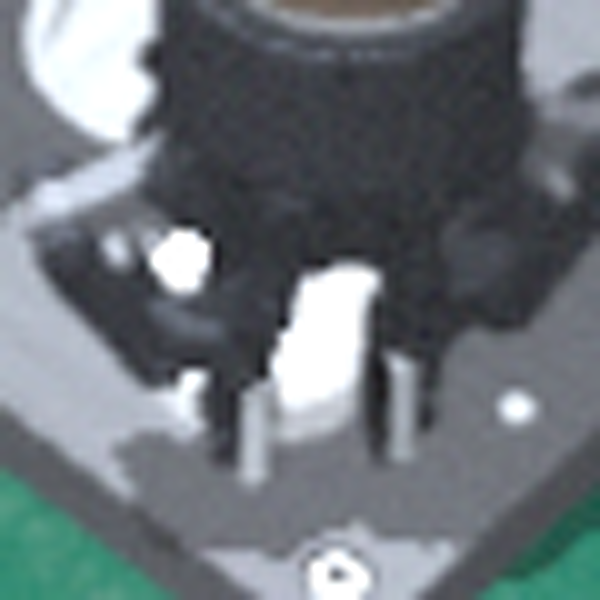

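Call:
{"fn": "apply_moves", "kwargs": {
  "travel": [
    [0, 0, 1],
    [0, 0, 2],
    [0, 0, 2]
  ],
  "twist": [0, 0, 0],
  "jaw": [0.72, 0.72, 0.72]
}}

```text
clock: 7.82
tool_pos: [0.4715, -0.1654, 0.026]
eef_rot: [1.265, -2.876, -0.0]
ft_force: [-0.5, -0.2, -1.5]
opening: 0.0238
```

Call:
{"fn": "apply_moves", "kwargs": {
  "travel": [
    [0, 0, 1],
    [0, 0, 2],
    [0, 0, 2]
  ],
  "twist": [0, 0, 0],
  "jaw": [0.72, 0.72, 0.72]
}}

```text
clock: 8.2
tool_pos: [0.4715, -0.1654, 0.024]
eef_rot: [1.265, -2.876, -0.0]
ft_force: [-0.7, 0.1, 1.1]
opening: 0.024
```

Call:
{"fn": "apply_moves", "kwargs": {
  "travel": [
    [0, 0, 1],
    [0, 0, 1]
  ],
  "twist": [0, 0],
  "jaw": [0.72, 0.72]
}}

```text
clock: 8.45
tool_pos: [0.4715, -0.1654, 0.023]
eef_rot: [1.265, -2.876, -0.0]
ft_force: [1.5, -0.0, 0.5]
opening: 0.0242
```

Call:
{"fn": "apply_moves", "kwargs": {
  "travel": [
    [0, 0, 1],
    [0, 0, 1]
  ],
  "twist": [0, 0],
  "jaw": [0.72, 0.72]
}}

```text
clock: 8.7
tool_pos: [0.4715, -0.1654, 0.022]
eef_rot: [1.265, -2.876, -0.0]
ft_force: [0.5, 0.0, -0.1]
opening: 0.024
```

Call:
{"fn": "apply_moves", "kwargs": {
  "travel": [
    [0, 0, 1],
    [0, 0, 1]
  ],
  "twist": [0, 0],
  "jaw": [0.72, 0.72]
}}

```text
clock: 8.95
tool_pos: [0.4715, -0.1654, 0.021]
eef_rot: [1.265, -2.876, -0.0]
ft_force: [0.3, 0.1, -0.2]
opening: 0.0236
```

Call:
{"fn": "apply_moves", "kwargs": {
  "travel": [
    [0, 0, 1],
    [0, 0, 1]
  ],
  "twist": [0, 0],
  "jaw": [0.72, 0.72]
}}

```text
clock: 9.2
tool_pos: [0.4715, -0.1654, 0.02]
eef_rot: [1.265, -2.876, -0.0]
ft_force: [-0.5, 0.2, -0.4]
opening: 0.0241
```

Call:
{"fn": "apply_moves", "kwargs": {
  "travel": [
    [0, 0, 1],
    [0, 0, 1]
  ],
  "twist": [0, 0],
  "jaw": [0.72, 0.72]
}}

```text
clock: 9.45
tool_pos: [0.4715, -0.1654, 0.019]
eef_rot: [1.265, -2.875, -0.0]
ft_force: [0.5, 0.2, -0.0]
opening: 0.0239
```

Call:
{"fn": "apply_moves", "kwargs": {
  "travel": [
    [0, 0, 1],
    [0, 0, 1]
  ],
  "twist": [0, 0],
  "jaw": [0.72, 0.72]
}}

```text
clock: 9.7
tool_pos: [0.4716, -0.1654, 0.018]
eef_rot: [1.265, -2.876, -0.0]
ft_force: [0.2, 0.1, -0.1]
opening: 0.024
```

```bash
python3 - <<'E'
from h import *
im=ctrl.camera("scene");cv2.imwrite("pics/scene6.png",im[:,:,::-1])
im=cv2.convertScaleAbs(im,alpha=2.2,beta=10);crop("scene",im,305,275,360,315,14,"scenec6.png")
E
```

```text
(no output)
```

View pics/scenec6.png

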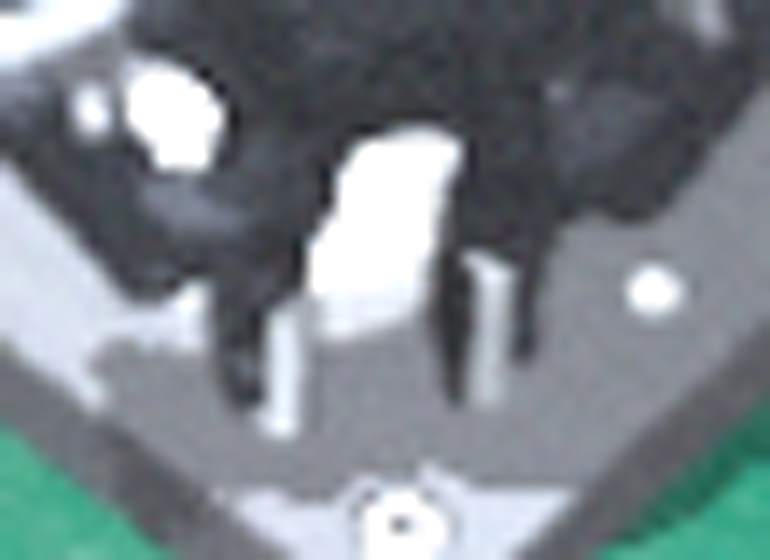

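Call:
{"fn": "apply_moves", "kwargs": {
  "travel": [
    [0, 0, -10],
    [0, 0, -12],
    [0, 0, -12],
    [0, 0, -12],
    [0, 0, -12],
    [0, 0, -12]
  ],
  "twist": [0, 0, 0, 0, 0, 0],
  "jaw": [0.72, 1, 1, 1, 1, 1]
}}

```text
clock: 10.5
tool_pos: [0.4715, -0.1654, 0.03]
eef_rot: [1.265, -2.875, -0.0]
ft_force: [0.3, -0.6, -0.2]
opening: -0.0
```

```bash
python3 - <<'E'
from h import *
plan()
im=ctrl.camera("scene");cv2.imwrite("pics/scene7.png",im[:,:,::-1])
im=cv2.convertScaleAbs(im,alpha=2.2,beta=10);crop("scene",im,305,275,360,315,14,"scenec7.png")
s=ctrl.state();R=Ro.from_rotvec(s["eef_rot"]).as_matrix()
for x in(-.011,0,.011): print(x,(proj("scene",s["tool_pos"]+R@[x,0,0])-[305,275])*14)
E
```

```text
t 10.50 pos [ 471.5 -165.4   30. ] xhead -132.5 F [ 0.3 -0.6 -0.2] open -0.000
-0.011 [341.13491931 386.94196757]
0 [356.60180718 441.13080227]
0.011 [372.23898494 495.91625412]
```

View pics/scenec7.png

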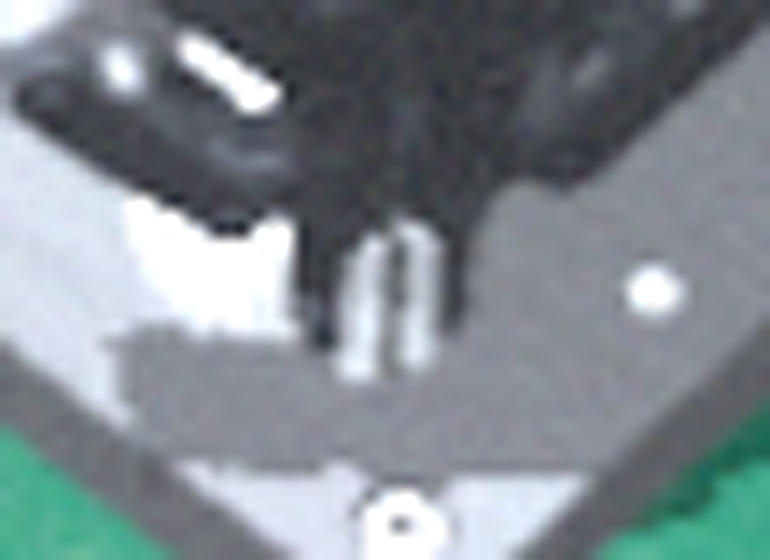

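Call:
{"fn": "apply_moves", "kwargs": {
  "travel": [
    [0, 0, 4],
    [0, 0, 7],
    [0, 0, 8],
    [0, 0, 8]
  ],
  "twist": [0, 0, 0, 0],
  "jaw": [1, 1, 1, 1]
}}

```text
clock: 11.05
tool_pos: [0.4715, -0.1654, 0.0219]
eef_rot: [1.265, -2.875, -0.0]
ft_force: [-0.3, -0.3, -0.2]
opening: 0.0002
```

Call:
{"fn": "apply_moves", "kwargs": {
  "travel": [
    [0, 0, 1],
    [0, 0, 2],
    [0, 0, 2]
  ],
  "twist": [0, 0, 0],
  "jaw": [1, 1, 1]
}}

```text
clock: 11.42
tool_pos: [0.4715, -0.1654, 0.0201]
eef_rot: [1.265, -2.876, -0.0]
ft_force: [-0.3, -0.1, -0.7]
opening: 0.0001
```

Call:
{"fn": "apply_moves", "kwargs": {
  "travel": [
    [0, 0, 1],
    [0, 0, 2],
    [0, 0, 2]
  ],
  "twist": [0, 0, 0],
  "jaw": [1, 1, 1]
}}

```text
clock: 11.8
tool_pos: [0.4715, -0.1654, 0.018]
eef_rot: [1.265, -2.875, -0.0]
ft_force: [0.5, 0.2, 0.2]
opening: 0.0005
```

Call:
{"fn": "apply_moves", "kwargs": {
  "travel": [
    [0, 0, 1],
    [0, 0, 2],
    [0, 0, 3],
    [0, 0, 3]
  ],
  "twist": [0, 0, 0, 0],
  "jaw": [1, 1, 1, 1]
}}

```text
clock: 12.3
tool_pos: [0.4715, -0.1654, 0.015]
eef_rot: [1.265, -2.876, -0.0]
ft_force: [0.6, -0.0, -0.6]
opening: 0.0002
```

```bash
python3 - <<'E'
from h import *
plan()
im=ctrl.camera("scene");cv2.imwrite("pics/scene8.png",im[:,:,::-1])
crop("scene",im,295,215,375,315,6,"scenec8.png")
s=ctrl.state();R=Ro.from_rotvec(s["eef_rot"]).as_matrix()
for x in(-.011,0,.011): print(x,(proj("scene",s["tool_pos"]+R@[x,0,0])))
E
```

```text
t 12.30 pos [ 471.5 -165.4   15. ] xhead -132.5 F [ 0.6 -0.  -0.6] open 0.000
-0.011 [329.16020542 306.54382288]
0 [330.25462124 310.40340569]
0.011 [331.36098317 314.30511786]
```

View pics/scenec8.png

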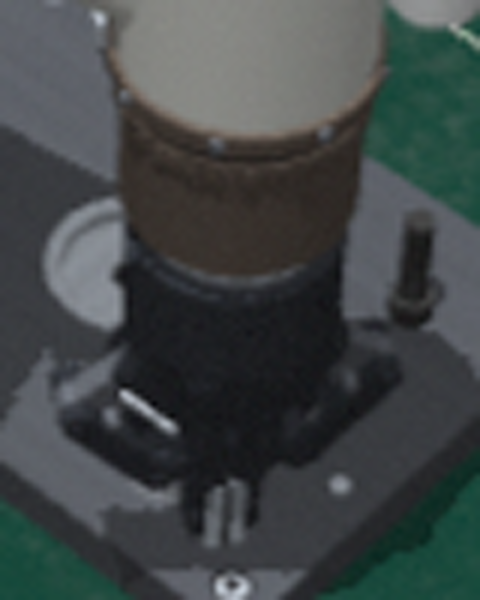

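Call:
{"fn": "apply_moves", "kwargs": {
  "travel": [
    [0, 0, 1],
    [0, 0, 2],
    [0, 0, 3]
  ],
  "twist": [0, 0, 0],
  "jaw": [1, 1, 1]
}}

```text
clock: 12.72
tool_pos: [0.4716, -0.1654, 0.012]
eef_rot: [1.265, -2.876, -0.0]
ft_force: [-0.4, -0.4, -0.6]
opening: 0.0001
```

Call:
{"fn": "apply_moves", "kwargs": {
  "travel": [
    [0, 0, 1],
    [0, 0, 2]
  ],
  "twist": [0, 0],
  "jaw": [1, 1]
}}

```text
clock: 12.98
tool_pos: [0.4716, -0.1654, 0.01]
eef_rot: [1.265, -2.876, -0.0]
ft_force: [0.4, -1.0, 0.2]
opening: 0.0002
```

Call:
{"fn": "apply_moves", "kwargs": {
  "travel": [
    [0, 0, 1],
    [0, 0, 2]
  ],
  "twist": [0, 0],
  "jaw": [1, 1]
}}

```text
clock: 13.22
tool_pos: [0.4716, -0.1654, 0.008]
eef_rot: [1.265, -2.876, 0.0]
ft_force: [-0.8, 0.5, 0.9]
opening: -0.0
```

Call:
{"fn": "apply_moves", "kwargs": {
  "travel": [
    [0, 0, 1],
    [0, 0, 2]
  ],
  "twist": [0, 0],
  "jaw": [1, 1]
}}

```text
clock: 13.48
tool_pos: [0.4716, -0.1654, 0.006]
eef_rot: [1.265, -2.876, -0.0]
ft_force: [1.2, 0.3, -0.4]
opening: 0.0001
```

Call:
{"fn": "apply_moves", "kwargs": {
  "travel": [
    [0, 0, 1],
    [0, 0, 2]
  ],
  "twist": [0, 0],
  "jaw": [1, 1]
}}

```text
clock: 13.72
tool_pos: [0.4716, -0.1654, 0.0041]
eef_rot: [-1.265, 2.876, -0.0]
ft_force: [0.4, 0.1, -0.7]
opening: 0.0001
```

```bash
python3 - <<'E'
from h import *
plan()
im=ctrl.camera("scene");cv2.imwrite("pics/scene9.png",im[:,:,::-1])
im=cv2.convertScaleAbs(im,alpha=2,beta=10);crop("scene",im,305,275,360,325,12,"scenec9.png")
E
```

```text
t 13.72 pos [ 471.6 -165.4    4.1] xhead -132.5 F [ 0.4  0.1 -0.7] open 0.000
```

View pics/scenec9.png

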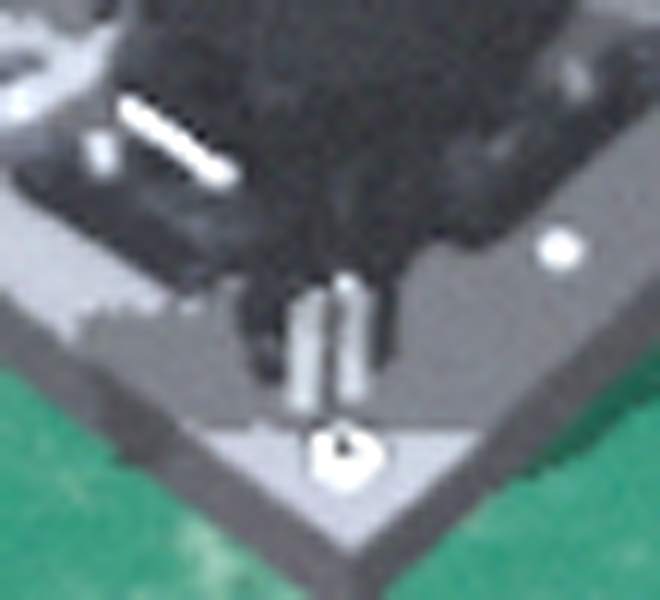

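Call:
{"fn": "apply_moves", "kwargs": {
  "travel": [
    [0, 0, 1],
    [0, 0, 2],
    [0, 0, 3]
  ],
  "twist": [0, 0, 0],
  "jaw": [1, 1, 1]
}}

```text
clock: 14.15
tool_pos: [0.4716, -0.1654, 0.0011]
eef_rot: [1.265, -2.876, 0.0]
ft_force: [-0.3, -0.8, -0.5]
opening: -0.0003
```

Call:
{"fn": "apply_moves", "kwargs": {
  "travel": [
    [0, 0, 1],
    [0, 0, 2]
  ],
  "twist": [0, 0],
  "jaw": [1, 1]
}}

```text
clock: 14.4
tool_pos: [0.4716, -0.1654, -0.0009]
eef_rot: [1.265, -2.876, -0.0]
ft_force: [-0.1, -0.3, 0.3]
opening: 0.0005
```

Call:
{"fn": "apply_moves", "kwargs": {
  "travel": [
    [0, 0, 1],
    [0, 0, 2]
  ],
  "twist": [0, 0],
  "jaw": [1, 1]
}}

```text
clock: 14.65
tool_pos: [0.4717, -0.1654, -0.0029]
eef_rot: [-1.265, 2.876, -0.0]
ft_force: [0.1, -0.1, 0.4]
opening: -0.0004
```

Call:
{"fn": "apply_moves", "kwargs": {
  "travel": [
    [0, 0, 1],
    [0, 0, 2],
    [0, 0, 2]
  ],
  "twist": [0, 0, 0],
  "jaw": [1, 1, 1]
}}

```text
clock: 15.02
tool_pos: [0.4715, -0.1654, -0.005]
eef_rot: [1.265, -2.876, -0.0]
ft_force: [0.4, -0.6, -0.3]
opening: 0.0004
```

```bash
python3 - <<'E'
from h import *
plan()
im=ctrl.camera("scene");cv2.imwrite("pics/scene10.png",im[:,:,::-1])
im=cv2.convertScaleAbs(im,alpha=2,beta=10);crop("scene",im,305,275,360,325,12,"scenec10.png")
E
```

```text
t 15.03 pos [ 471.5 -165.4   -5. ] xhead -132.5 F [ 0.4 -0.6 -0.3] open 0.000
```

View pics/scenec10.png

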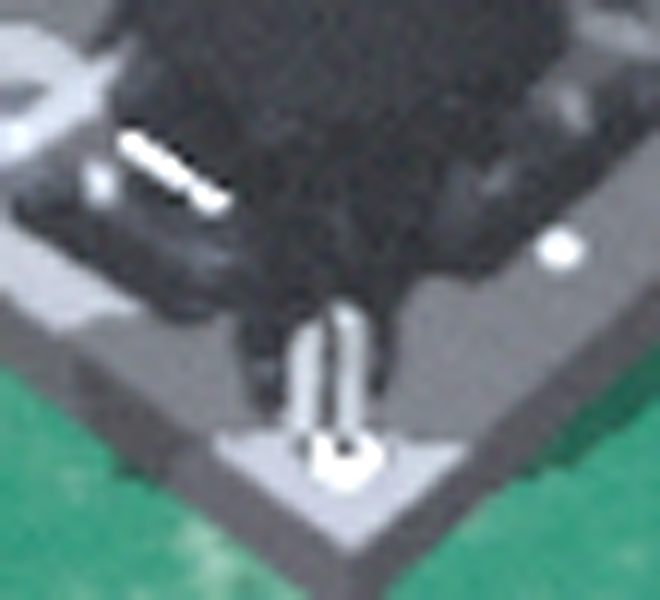

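Call:
{"fn": "apply_moves", "kwargs": {
  "travel": [
    [0, 0, 1],
    [0, 0, 2]
  ],
  "twist": [0, 0],
  "jaw": [1, 1]
}}

```text
clock: 15.32
tool_pos: [0.4716, -0.1654, -0.0069]
eef_rot: [-1.265, 2.876, 0.0]
ft_force: [-0.4, -0.5, 0.1]
opening: 0.0002
```

Call:
{"fn": "apply_moves", "kwargs": {
  "travel": [
    [0, 0, 1],
    [0, 0, 1]
  ],
  "twist": [0, 0],
  "jaw": [1, 1]
}}

```text
clock: 15.58
tool_pos: [0.4716, -0.1654, -0.008]
eef_rot: [1.265, -2.876, -0.0]
ft_force: [0.4, 0.4, 0.5]
opening: -0.0002
```

Call:
{"fn": "apply_moves", "kwargs": {
  "travel": [
    [0, 0, 1],
    [0, 0, 2]
  ],
  "twist": [0, 0],
  "jaw": [1, 1]
}}

```text
clock: 15.82
tool_pos: [0.4717, -0.1655, -0.0082]
eef_rot: [1.266, -2.875, 0.001]
ft_force: [-5.0, 2.9, 19.8]
opening: -0.0002
```

Call:
{"fn": "apply_moves", "kwargs": {
  "travel": [
    [0, 0, 1],
    [0, 0, 2]
  ],
  "twist": [0, 0],
  "jaw": [1, 1]
}}

```text
clock: 16.08
tool_pos: [0.4718, -0.1655, -0.0083]
eef_rot: [1.268, -2.874, 0.001]
ft_force: [-9.6, 5.7, 35.5]
opening: -0.0002
```

Call:
{"fn": "apply_moves", "kwargs": {
  "travel": [
    [0, 0, -7],
    [0, 0, -7],
    [-6, 0, -7],
    [-11, 0, -7],
    [-14, 0, -7],
    [-17, 0, -7],
    [-20, 0, -7],
    [-24, 0, -7],
    [-28, 0, -7],
    [-32, 0, -7],
    [-36, 0, -7],
    [-40, 0, -7]
  ],
  "twist": [0, 0, 0, 0, 0, 0, 0, 0, 0, 0, 0, 0],
  "jaw": [0.81, 0.81, 0.81, 0.81, 0.81, 0.81, 0.81, 0.81, 0.81, 0.81, 0.81, 0.81]
}}

```text
clock: 17.58
tool_pos: [0.4987, -0.1357, -0.0049]
eef_rot: [1.265, -2.875, -0.0]
ft_force: [-0.4, -0.9, -0.7]
opening: 0.0162
```

```bash
python3 - <<'E'
from h import *
plan((.5488,-.0829,-.005))
im=ctrl.camera("scene");cv2.imwrite("pics/scene11.png",im[:,:,::-1])
im2=cv2.convertScaleAbs(im,alpha=1.6,beta=10);crop("scene",im2,285,225,375,315,6.6,"scenec11.png")
im=ctrl.camera("top");cv2.imwrite("pics/top11.png",im[:,:,::-1]);crop("top",im,240,165,410,300,4.5,"topc11.png")
E
```

```text
t 17.57 pos [ 498.7 -135.7   -4.9] xhead -132.5 F [-0.4 -0.9 -0.7] open 0.016
(0.5488, -0.0829, -0.005) -> [-72.8  -1.3   0.1]
```

View pics/scenec11.png

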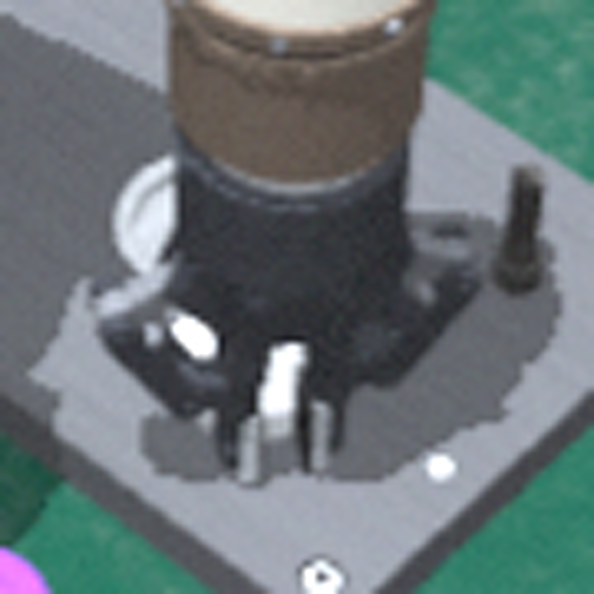

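View pics/topc11.png

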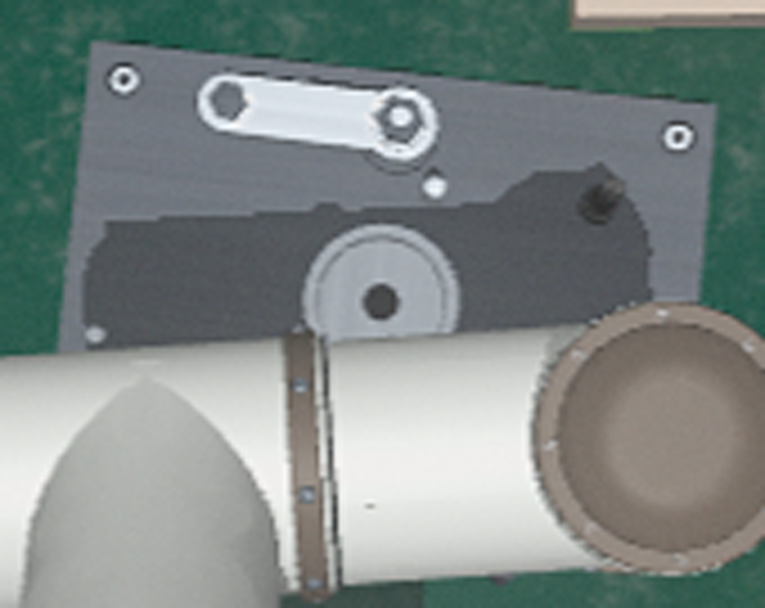

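Call:
{"fn": "apply_moves", "kwargs": {
  "travel": [
    [-4, 0, 0],
    [-8, 0, 0],
    [-12, -0.5, 0],
    [-16, -0.5, 0],
    [-20, -0.5, 0],
    [-24, -0.5, 0],
    [-28, -1, 0],
    [-32, -1, 0],
    [-36, -1, 0],
    [-40, -1, 0],
    [-44, -1, 0],
    [-48, -1, 0]
  ],
  "twist": [0, 0, 0, 0, 0, 0, 0, 0, 0, 0, 0, 0],
  "jaw": [0.81, 0.81, 0.81, 0.81, 0.81, 0.81, 0.81, 0.81, 0.81, 0.81, 0.81, 0.81]
}}

```text
clock: 19.18
tool_pos: [0.532, -0.101, -0.0049]
eef_rot: [1.265, -2.876, 0.0]
ft_force: [-1.8, -2.2, 1.6]
opening: 0.0164
```

```bash
python3 - <<'E'
from h import *
plan((.5488,-.0829,-.005))
im=ctrl.camera("scene");cv2.imwrite("pics/scene12.png",im[:,:,::-1])
im2=cv2.convertScaleAbs(im,alpha=1.6,beta=10);crop("scene",im2,275,205,365,305,6,"scenec12.png")
E
```

```text
t 19.18 pos [ 532.  -101.    -4.9] xhead -132.5 F [-1.8 -2.2  1.6] open 0.016
(0.5488, -0.0829, -0.005) -> [-24.7  -0.1   0.1]
```

View pics/scenec12.png

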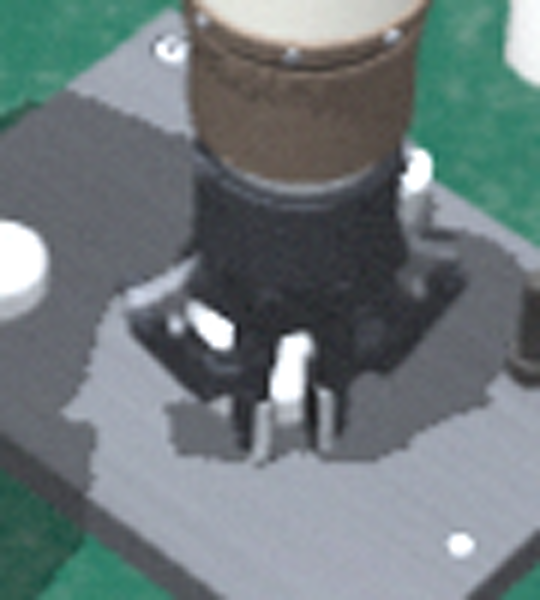

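Call:
{"fn": "apply_moves", "kwargs": {
  "travel": [
    [-3, 0, 0],
    [-6, 0, 0],
    [-9, 0, 0],
    [-12, 0, 0],
    [-15, 0, 0],
    [-17, 0, 0],
    [-19, 0, 0],
    [-21, 0, 0]
  ],
  "twist": [0, 0, 0, 0, 0, 0, 0, 0],
  "jaw": [0.81, 0.81, 0.81, 0.81, 0.81, 0.81, 0.81, 0.81]
}}

```text
clock: 20.23
tool_pos: [0.5466, -0.0854, -0.005]
eef_rot: [-1.264, 2.875, -0.0]
ft_force: [-0.3, -0.9, -0.2]
opening: 0.016
```

Call:
{"fn": "apply_moves", "kwargs": {
  "travel": [
    [-1, 0, 0],
    [-2, 0, 0],
    [-3, 0, 0]
  ],
  "twist": [0, 0, 0],
  "jaw": [0.81, 0.81, 0.81]
}}

```text
clock: 20.6
tool_pos: [0.5481, -0.0834, -0.005]
eef_rot: [-1.265, 2.876, 0.0]
ft_force: [-0.0, -2.1, -0.4]
opening: 0.0165
```

```bash
python3 - <<'E'
from h import *
plan((.5488,-.0829,-.005))
im=ctrl.camera("scene");cv2.imwrite("pics/scene13.png",im[:,:,::-1])
im2=cv2.convertScaleAbs(im,alpha=1.6,beta=10);crop("scene",im2,275,205,365,305,6,"scenec13.png")
im=ctrl.camera("top");cv2.imwrite("pics/top13.png",im[:,:,::-1]);crop("top",im,240,165,410,300,4.5,"topc13.png")
E
```

```text
t 20.60 pos [548.1 -83.4  -5. ] xhead -132.5 F [-0.  -2.1 -0.4] open 0.016
(0.5488, -0.0829, -0.005) -> [-0.9 -0.2  0. ]
```

View pics/scenec13.png

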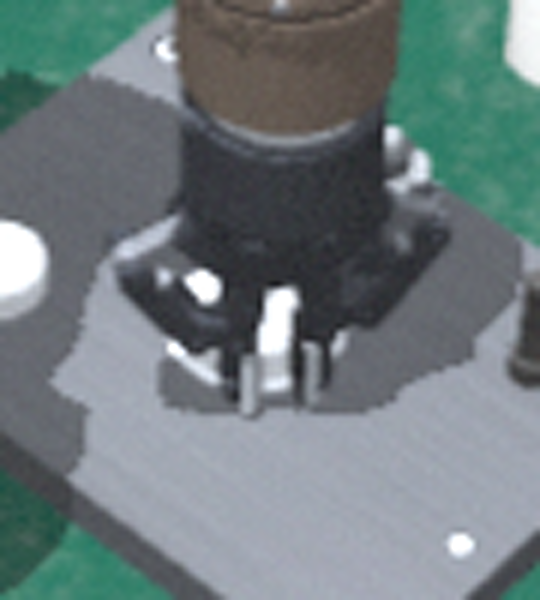

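View pics/topc13.png

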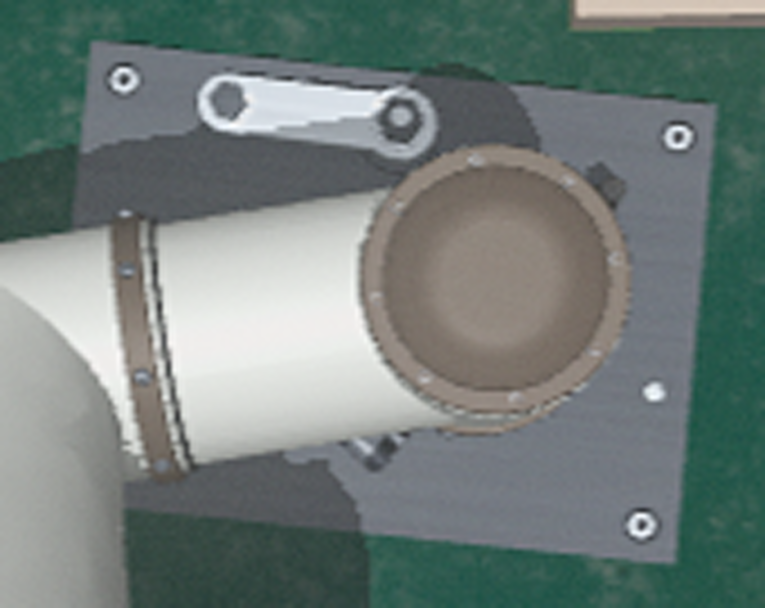

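Call:
{"fn": "apply_moves", "kwargs": {
  "travel": [
    [-1, 0, 0],
    [-1, 0, 0]
  ],
  "twist": [0, 0],
  "jaw": [0.81, 0.81]
}}

```text
clock: 20.95
tool_pos: [0.5489, -0.0827, -0.0048]
eef_rot: [-1.265, 2.875, -0.0]
ft_force: [-0.8, 0.3, -0.3]
opening: 0.016
```

Call:
{"fn": "apply_moves", "kwargs": {
  "travel": [
    [-1, 0, 0],
    [-1, 0, 0]
  ],
  "twist": [0, 0],
  "jaw": [0.81, 0.81]
}}

```text
clock: 21.2
tool_pos: [0.5492, -0.0822, -0.0049]
eef_rot: [1.265, -2.875, -0.0]
ft_force: [0.2, -1.3, 0.9]
opening: 0.0161
```

Call:
{"fn": "apply_moves", "kwargs": {
  "travel": [
    [4, 0, 0],
    [5, 0, -20],
    [5, 0, -70],
    [5, 0, -90]
  ],
  "twist": [0, 0, 0, 0],
  "jaw": [0.81, 0.81, 0.81, 0.81]
}}

```text
clock: 21.7
tool_pos: [0.5479, -0.0857, 0.0882]
eef_rot: [-1.263, 2.87, -0.003]
ft_force: [0.3, 0.6, 0.8]
opening: 0.0164
```

```bash
python3 - <<'E'
from h import *
plan((.5488,-.0829,-.005))
im=ctrl.camera("scene");cv2.imwrite("pics/scene14.png",im[:,:,::-1])
im2=cv2.convertScaleAbs(im,alpha=1.3,beta=5);crop("scene",im2,265,205,375,305,6,"scenec14.png")
E
```

```text
t 21.70 pos [547.9 -85.7  88.2] xhead -132.5 F [0.3 0.6 0.8] open 0.016
(0.5488, -0.0829, -0.005) -> [-2.3  1.6 93.2]
```

View pics/scenec14.png

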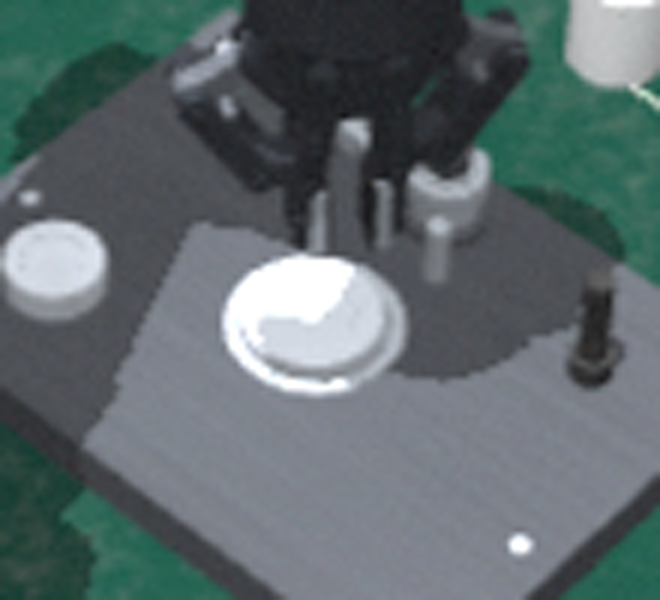

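```bash
python3 - <<'E'
from h import *
print(np.round(ctrl.state()["joints"],2))
nut=onz("top",328.9,191,.074);nose=onz("top",290.9,187.2,.061);print("top nut",nut,"nose",nose)
piv=np.array([.6546,-.0639]);th=np.radians(-6.9)
d=(nose-nut)[:2];hd=np.degrees(np.arctan2(d[1],d[0]));print("len",np.linalg.norm(d),"head",hd,"q",np.radians(180-6.9-hd))
print("bottle",onz("top",325,127,.05))
def pos(h,r,dd): 
    h=np.radians(h);e=np.array([np.cos(h),np.sin(h)]);n=np.array([-e[1],e[0]]);return tuple(piv+r*e-dd*n)
pts=[(*pos(hd,60,45),.088),(*pos(hd,60,45),.012)]
for h in np.linspace(hd,173.1,9): pts.append((*pos(h,60,31),.012)); 
plan(*pts)
E
```

```text
[ 0.14  0.37 -0.32  0.   -0.87 -0.88]
top nut [ 0.65298567 -0.06317681  0.074     ] nose [0.66461034 0.01475442 0.061     ]
len 0.07879346618673028 head 81.51598482188112 q 1.5984426070546354
bottle [ 0.79383435 -0.05826577  0.05      ]
t 21.75 pos [549.  -85.7  90.1] xhead -132.5 F [ 0.7 -0.8  1. ] open 0.016
(np.float64(54.01417670796471), np.float64(52.64051702122158), 0.088) -> [-74990.   -3850.2    497.8]
(np.float64(54.01417670796471), np.float64(52.64051702122158), 0.012) -> [-74989.6  -3849.7    573.8]
(np.float64(40.16737784150357), np.float64(54.70598576990082), 0.012) -> [-67166.5   7760.     448.3]
(np.float64(28.51063380968022), np.float64(61.4587899638983), 0.012) -> [-64279.9  20918.1    343.6]
(np.float64(15.745511287495619), np.float64(65.76363524561692), 0.012) -> [-58839.   33241.4    228.3]
(np.float64(2.379928499313028), np.float64(67.44923384497463), 0.012) -> [-51060.5  44239.6    107.1]
(np.float64(-11.054304298792413), np.float64(66.44851658609105), 0.012) -> [-4.12538e+04  5.34750e+04 -1.52000e+01]
(np.float64(-24.022645299122598), np.float64(62.80130153826704), 0.012) -> [-29809.   60580.2   -133.8]
(np.float64(-36.00909030960052), np.float64(56.65270967372525), 0.012) -> [-17181.6  65272.4   -243.9]
(np.float64(-46.53670431800284), np.float64(48.24739057234599), 0.012) -> [-3874.  67365.   -341.1]
(np.float64(-55.18659851189266), np.float64(37.91978792989165), 0.012) -> [ 9584.2 66774.6  -421.7]
```

```bash
python3 - <<'E'
from h import *
piv=np.array([.6546,-.0639]);hd=81.5
def pos(h,r,dd): 
    h=np.radians(h);e=np.array([np.cos(h),np.sin(h)]);n=np.array([-e[1],e[0]]);return tuple(map(float,np.round(piv+r*e-dd*n,4)))
pts=[(*pos(hd,.060,.045),.088),(*pos(hd,.060,.045),.012)]
for h in np.linspace(hd,173.1,12): pts.append((*pos(h,.060,.031),.012)); 
plan(*pts)
E
```

```text
t 21.75 pos [549.  -85.7  90.1] xhead -132.5 F [ 0.7 -0.8  1. ] open 0.016
(0.708, -0.0112, 0.088) -> [-162.3  -66.9    3.5]
(0.708, -0.0112, 0.012) -> [-161.8  -66.4   79.5]
(0.6941, -0.0091, 0.012) -> [-154.   -54.8   79.4]
(0.6858, -0.004, 0.012) -> [-152.1  -45.2   79.3]
(0.6768, -0.0001, 0.012) -> [-148.9  -35.9   79.2]
(0.6673, 0.0024, 0.012) -> [-144.4  -27.2   79.2]
(0.6576, 0.0036, 0.012) -> [-138.7  -19.3   79.1]
(0.6478, 0.0033, 0.012) -> [-131.9  -12.2   79. ]
(0.6381, 0.0016, 0.012) -> [-124.1   -6.2   78.9]
(0.6288, -0.0015, 0.012) -> [-115.5   -1.5   78.8]
(0.62, -0.0059, 0.012) -> [-106.3    2.1   78.7]
(0.612, -0.0115, 0.012) -> [-96.8   4.2  78.7]
(0.6048, -0.0182, 0.012) -> [-87.    5.   78.6]
(0.5988, -0.0259, 0.012) -> [-77.2   4.2  78.5]
```

Call:
{"fn": "apply_moves", "kwargs": {
  "travel": [
    [-50, -20, 0],
    [-105, -42, 0],
    [-155, -64, 0],
    [-162, -67, 0],
    [-162, -67, 40],
    [-162, -67, 72],
    [-162, -67, 72],
    [-162, -67, 72]
  ],
  "twist": [0, 0, 0, 0, 0, 0, 0, 0],
  "jaw": [1, 1, 1, 1, 1, 1, 1, 1]
}}

```text
clock: 22.75
tool_pos: [0.7056, -0.0119, 0.0145]
eef_rot: [-1.265, 2.874, -0.002]
ft_force: [-0.1, -1.1, 0.9]
opening: -0.0004
```

```bash
python3 - <<'E'
from h import *
plan((.708,-.0112,.012))
im=ctrl.camera("scene");cv2.imwrite("pics/scene15.png",im[:,:,::-1])
im2=cv2.convertScaleAbs(im,alpha=1.3,beta=5);crop("scene",im2,265,175,375,275,6,"scenec15.png")
im=ctrl.camera("top");cv2.imwrite("pics/top15.png",im[:,:,::-1]);crop("top",im,240,165,410,300,4.5,"topc15.png")
E
```

```text
t 22.75 pos [705.6 -11.9  14.5] xhead -132.5 F [-0.1 -1.1  0.9] open -0.000
(0.708, -0.0112, 0.012) -> [-2.2 -1.3  2.5]
```

View pics/scenec15.png

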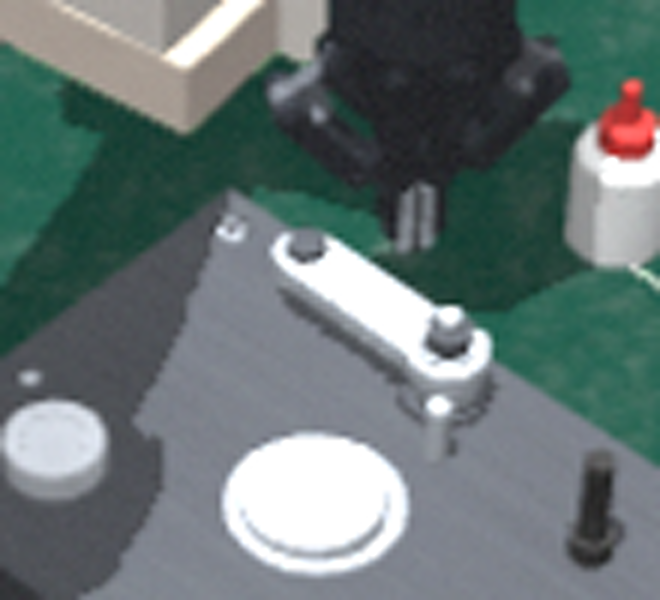

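View pics/topc15.png

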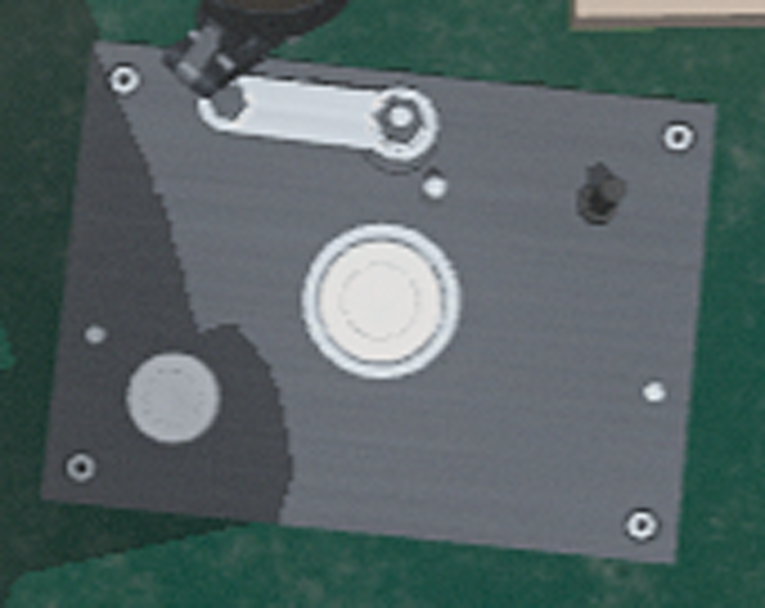

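Call:
{"fn": "apply_moves", "kwargs": {
  "travel": [
    [4, 6, 1],
    [8, 12, 2],
    [9, 16, 2],
    [10, 21, 2],
    [11, 26, 2],
    [13, 30.5, 2],
    [15, 35, 2],
    [17.5, 39, 2],
    [20, 43, 2],
    [23, 47, 2],
    [26.5, 51, 2],
    [30, 54, 2]
  ],
  "twist": [0, 0, 0, 0, 0, 0, 0, 0, 0, 0, 0, 0],
  "jaw": [1, 1, 1, 1, 1, 1, 1, 1, 1, 1, 1, 1]
}}

```text
clock: 24.35
tool_pos: [0.6444, 0.0029, 0.0111]
eef_rot: [-1.265, 2.876, 0.0]
ft_force: [1.9, -0.4, 0.2]
opening: -0.0001
```

```bash
python3 - <<'E'
from h import *
plan((0.6478, 0.0033, 0.012),(.5988,-.0259,.012))
im=ctrl.camera("scene");cv2.imwrite("pics/scene16.png",im[:,:,::-1])
im2=cv2.convertScaleAbs(im,alpha=1.3,beta=5);crop("scene",im2,265,175,375,275,6,"scenec16.png")
E
```

```text
t 24.35 pos [644.4   2.9  11.1] xhead -132.5 F [ 1.9 -0.4  0.2] open -0.000
(0.6478, 0.0033, 0.012) -> [-2.6 -2.2 -0.9]
(0.5988, -0.0259, 0.012) -> [52.  14.2 -0.9]
```

View pics/scenec16.png

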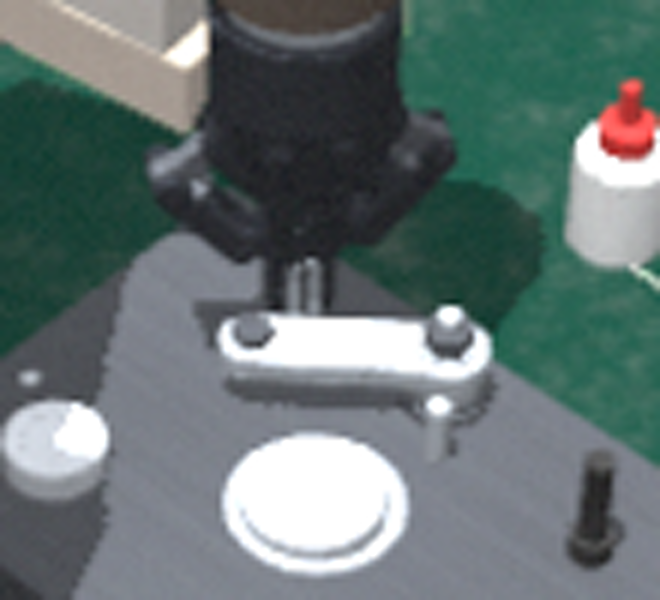

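Call:
{"fn": "apply_moves", "kwargs": {
  "travel": [
    [4, 3, 0],
    [7.5, 6, 0],
    [12, 8.5, 0],
    [16, 10.5, 0],
    [20.5, 12.5, 0],
    [25, 14, 0],
    [30, 15, 0],
    [35, 16, 0],
    [39, 16.3, 0],
    [43, 16.5, 0],
    [46, 16, 0],
    [49, 15, 0]
  ],
  "twist": [0, 0, 0, 0, 0, 0, 0, 0, 0, 0, 0, 0],
  "jaw": [1, 1, 1, 1, 1, 1, 1, 1, 1, 1, 1, 1]
}}

```text
clock: 25.9
tool_pos: [0.6002, -0.0233, 0.011]
eef_rot: [1.265, -2.875, -0.0]
ft_force: [0.6, 2.2, 1.1]
opening: -0.0003
```

```bash
python3 - <<'E'
from h import *
plan((.5988,-.0259,.012))
im=ctrl.camera("scene");cv2.imwrite("pics/scene17.png",im[:,:,::-1])
im2=cv2.convertScaleAbs(im,alpha=1.3,beta=5);crop("scene",im2,265,175,375,275,6,"scenec17.png")
E
```

```text
t 25.90 pos [600.2 -23.3  11. ] xhead -132.5 F [0.6 2.2 1.1] open -0.000
(0.5988, -0.0259, 0.012) -> [ 2.9 -0.7 -1. ]
```

View pics/scenec17.png

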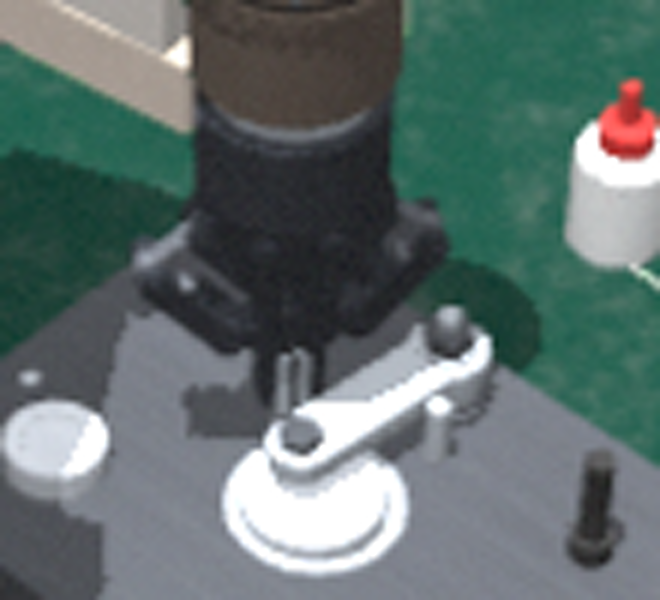

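Call:
{"fn": "apply_moves", "kwargs": {
  "travel": [
    [1.6, -1.2, 0],
    [3.2, -2.4, 0],
    [4, -3, 0],
    [4, -3, 0]
  ],
  "twist": [0, 0, 0, 0],
  "jaw": [1, 1, 1, 1]
}}

```text
clock: 26.45
tool_pos: [0.5997, -0.0283, 0.0108]
eef_rot: [1.264, -2.875, -0.0]
ft_force: [-0.8, 1.6, -0.4]
opening: -0.0001
```

Call:
{"fn": "apply_moves", "kwargs": {
  "travel": [
    [0.8, -0.6, 0],
    [1.6, -1.2, 0],
    [1.6, -1.2, 0]
  ],
  "twist": [0, 0, 0],
  "jaw": [1, 1, 1]
}}

```text
clock: 26.82
tool_pos: [0.6, -0.0303, 0.0111]
eef_rot: [-1.265, 2.876, -0.0]
ft_force: [-0.7, 1.2, -0.0]
opening: -0.0
```

Call:
{"fn": "apply_moves", "kwargs": {
  "travel": [
    [0.8, -0.6, 0],
    [1.6, -1.2, 0],
    [1.6, -1.2, 0]
  ],
  "twist": [0, 0, 0],
  "jaw": [1, 1, 1]
}}

```text
clock: 27.2
tool_pos: [0.6, -0.031, 0.0111]
eef_rot: [-1.264, 2.874, 0.002]
ft_force: [-1.4, 7.8, -0.8]
opening: -0.0001
```

Call:
{"fn": "apply_moves", "kwargs": {
  "travel": [
    [0.8, -0.6, 0],
    [1.6, -1.2, 0],
    [1.6, -1.2, 0]
  ],
  "twist": [0, 0, 0],
  "jaw": [1, 1, 1]
}}

```text
clock: 27.58
tool_pos: [0.6, -0.0313, 0.0111]
eef_rot: [-1.264, 2.873, 0.004]
ft_force: [-1.7, 14.0, 1.3]
opening: 0.0002
```

```bash
python3 - <<'E'
from h import *
plan()
im=ctrl.camera("scene");cv2.imwrite("pics/scene18.png",im[:,:,::-1])
im2=cv2.convertScaleAbs(im,alpha=1.3,beta=5);crop("scene",im2,265,175,375,275,6,"scenec18.png")
E
```

```text
t 27.57 pos [600.  -31.3  11.1] xhead -132.5 F [-1.7 14.   1.3] open 0.000
```

View pics/scenec18.png

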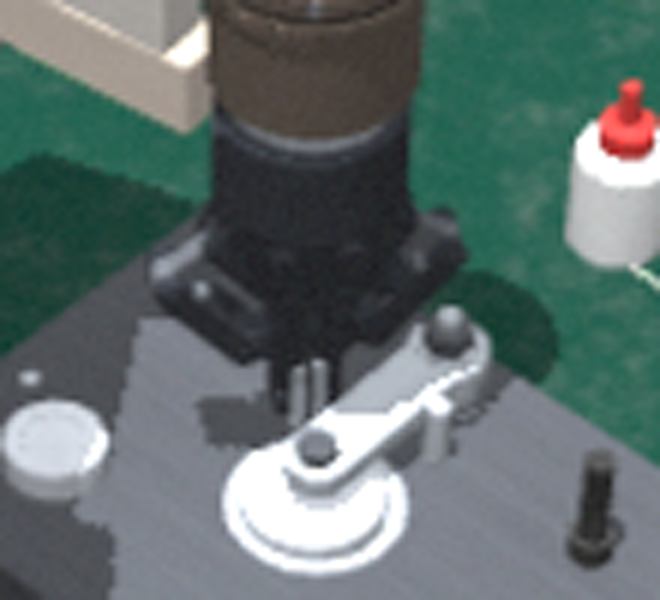

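Call:
{"fn": "apply_moves", "kwargs": {
  "travel": [
    [-4, 3, 0],
    [-16, 12, 0],
    [-16, 12, -40],
    [-16, 12, -90],
    [-40, 60, -120],
    [-60, 110, -120],
    [-80, 150, -120],
    [-80, 150, -120]
  ],
  "twist": [0, 0, 0, 0, 0, 0, 0, 0],
  "jaw": [1, 1, 1, 1, 1, 1, 1, 1]
}}

```text
clock: 28.62
tool_pos: [0.5425, 0.1287, 0.1317]
eef_rot: [-1.271, 2.872, -0.001]
ft_force: [0.1, 0.1, -0.1]
opening: -0.0002
```

```bash
python3 - <<'E'
from h import *
plan()
im=ctrl.camera("scene");cv2.imwrite("pics/scene19.png",im[:,:,::-1])
crop("scene",im,245,195,385,300,5.5,"scenec19.png")
im=ctrl.camera("top");cv2.imwrite("pics/top19.png",im[:,:,::-1]);crop("top",im,240,165,410,300,4.5,"topc19.png")
E
```

```text
t 28.62 pos [542.5 128.7 131.7] xhead -132.3 F [ 0.1  0.1 -0.1] open -0.000
```

View pics/scenec19.png

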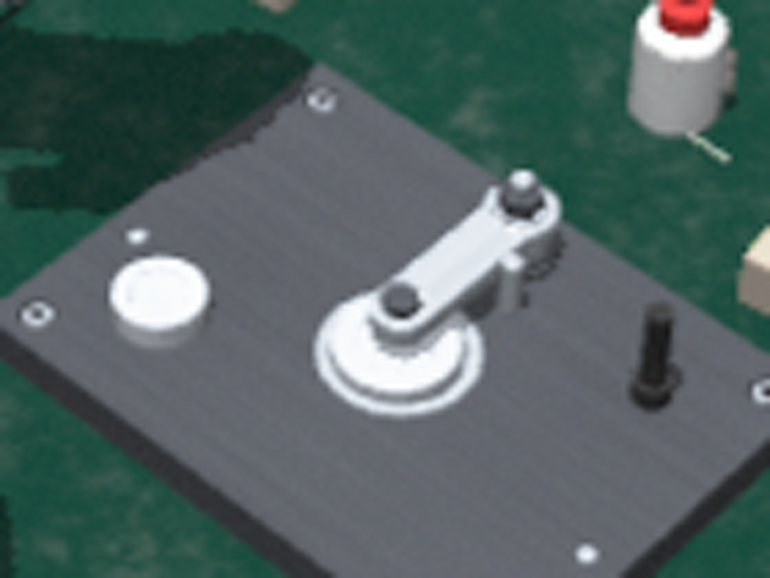

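View pics/topc19.png

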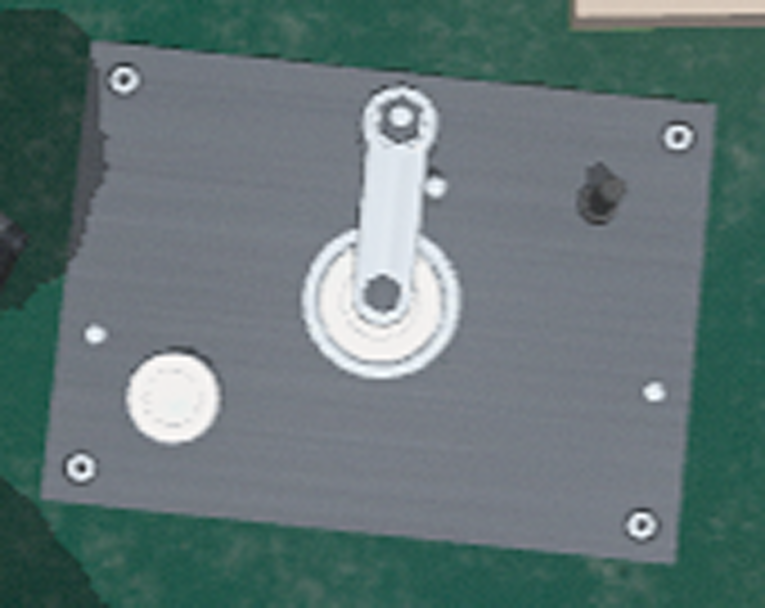

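```bash
python3 - <<'E'
from h import *
nut=onz("top",328.9,191,.074);nose=onz("top",324.9,230.1,.061);d=(nose-nut)[:2]
hd=np.degrees(np.arctan2(d[1],d[0]));print("nose",nose,"q",np.radians(173.1-hd))
im=cv2.imread("pics/top19.png")[:,:,::-1].copy()
from meas import fit
for a,c in fit("top",im,0,185):
    m=c.mean(0)
    if abs(m-[278,253]).max()<4: print("blank42 px",m)
print(np.abs(ctrl.state()["dq"]).max()); print(ctrl.close_job())
E
```

```text
nose [ 0.57445482 -0.05376875  0.061     ] q -0.001195145832305642
blank42 px [277.96936813 253.03365385]
0.028590891994099563
the job is handed in; nothing more can be done
None
```

The 58 mm disc is in the nest and the clamp arm is closed against its stop pin. I handed the job in at about 28.7 s of the 42 s allowed; no verdict is reported, so what follows is from my own checks.

- **Disc:** I pushed the right-hand disc with the fingertips set about 16 mm apart, without gripping it. The highest force I read at the wrist while pushing it was about 3 N. After the push, both views showed it flat in the nest with an even gap to the ring. I judged flatness and depth by eye and did not compute them.
- **Clamp:** I pushed the arm round with the shut fingers until the wrist read 14 N and it stopped moving. The last top view puts the arm at about 0.00 rad, with the nose over the nest centre.
- **Other objects:** The 42 mm disc's image centre moved less than 0.1 px. The screw looks unmoved. I did not measure the step block or the indicator again.
- **Robot:** It was raised clear of everything. Joint speed was 0.03 rad/s at hand-in, so it was still settling slightly.

**Checks that disagreed:**
- **Tool height:** The reported tool height did not match the real fingertips. With the fingers shut they first touched the plate, whose top is at +24 mm, when the reported height was about -8 mm. They therefore sit about 32 mm higher than reported. I found this by lowering them slowly onto the plate, which peaked at about 37 N at the wrist, and used that offset from then on.
- **Cameras:** The two views differed by 2–4 mm on the same points, so I used their average.

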